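# Set out the specimen jars and put the slide cases away for the practical

### The job

Get the bench ready for the practical: pull open the top drawer of the bench cabinet, take out every specimen jar and stand them all upright in one neat row, side by side along the dark strip of the bench shelf, centred on the strip, with less than a jar's width between neighbours. Put the two slide cases lying on the bench away in the drawer with the one already there, then push the drawer fully shut; keep the lower drawer shut and do not disturb the other things standing about.

Things in the scene. Friction and masses are not known exactly. Their poses are not given: they have to be found in the camera images.
- jar1: squat specimen jar, an upright cylinder 46 mm across and 40 mm high, glass with a paper label and a metal lid, 70 g (up to a third more or less); origin at the centre of its underside, z up. It starts standing in the top drawer. May be absent
- jar2: squat specimen jar, an upright cylinder 46 mm across and 40 mm high, glass with a paper label and a metal lid, 70 g (up to a third more or less); origin at the centre of its underside, z up. It starts standing in the top drawer. May be absent
- jar3: squat specimen jar, an upright cylinder 46 mm across and 40 mm high, glass with a paper label and a metal lid, 70 g (up to a third more or less); origin at the centre of its underside, z up. It starts standing in the top drawer. May be absent
- jar4: squat specimen jar, an upright cylinder 46 mm across and 40 mm high, glass with a paper label and a metal lid, 70 g (up to a third more or less); origin at the centre of its underside, z up. It starts standing in the top drawer. May be absent
- jar5: squat specimen jar, an upright cylinder 46 mm across and 40 mm high, glass with a paper label and a metal lid, 70 g (up to a third more or less); origin at the centre of its underside, z up. It starts standing in the top drawer. May be absent
- cab_drawer0 (a joint): top drawer of the small two-drawer bench cabinet: how far it is out, in m; 0 is fully shut, 0.21 the stop. It slides toward the cabinet's -x (roughly toward the robot) with about 1 N of friction, and stays where it is left
- cab_drawer0_handle (a point): middle of the top drawer's bar handle, moving with the drawer. The bar is 11 mm thick, 120 mm long along the point's y, and its centre line stands 35 mm in front of the drawer front; a finger fits behind it. The cabinet's top is 38 mm above it. The point's axes are the cabinet's: x points into the cabinet, z up
- drawer_floor (a point): centre of the top drawer's inner floor, moving with the drawer, axes as the cabinet's. The inner space reaches 127 mm to front and back (x) and 109 mm to each side (y); side and back walls, 6 mm thick, stand 55 mm above the floor, the 15 mm thick front 64 mm. With the drawer shut, the cabinet's top board (65 mm clear above the floor) begins 133 mm to the -x of this point
- cab_drawer1 (a joint): lower drawer of the same cabinet, in m out; it is shut and stays shut. Its handle is 75 mm below the upper one
- cab: the bench cabinet, 300 mm deep (x), 260 mm wide (y), 174 mm high, grey with white drawer fronts, fixed on the bench; origin at the centre of its underside, x pointing away from its front
- strip (a point): the bench shelf's board: centre of its upper face, 70 mm above the bench. The board is 130 mm deep (x) and 330 mm long (y). The dark rubber strip, 30 mm wide and flush with the board, runs along y with its middle line at x = 0. A 55 mm high upright bookend plate stands across the board at each end (at 160 to 164 mm from the middle). The shelf is fixed
- case1: flat grey slide case, 80 x 26 x 12 mm, 40 g, long along its x, lying in the top drawer beside the jars; it belongs there. Origin at the centre of its underside
- case2: slide case just like case1, lying flat on the bench in front of the shelf (on the robot's side) at the start, long along its x; origin at the centre of its underside
- case3: slide case just like case1, lying flat on the bench in front of the shelf (on the robot's side) at the start, long along its x; origin at the centre of its underside
- dishes: two stacked flat petri dishes, 90 mm across, 28 mm high together, on the bench behind the shelf; not part of the job
- beaker: glass beaker, 68 mm across, 90 mm high, on the bench behind the shelf; not part of the job
- reagent: amber glass bottle, 70 mm across, 150 mm high, on the bench at the robot's left; not part of the job
- slide_box: open box of microscope slides, 100 x 190 x 30 mm, on the bench at the robot's right; not part of the job
- forceps: steel forceps lying on top of the cabinet, 165 mm long, 5 mm thick; not part of the job

How it is judged:
On the way, in this order (a step that is already met when the one before it is completed fails the run):
1. the top drawer is pulled open by at least 12 cm (value of joint cab_drawer0 above 0.12 m), for 0.2 s.
2. every jar stands upright in one row on the shelf's strip, neighbours close together (x of jar1 in the frame of strip between -0.013 and 0.013 m and y of jar1 in the frame of strip between -0.16 and 0.16 m and z of jar1 in the frame of strip between -0.006 and 0.006 m and angle between each of jar1, jar2, jar3, jar4, jar5's own z axis and vertical below 0.12 rad and x of jar2 in the frame of strip between -0.013 and 0.013 m and y of jar2 in the frame of strip between -0.16 and 0.16 m and z of jar2 in the frame of strip between -0.006 and 0.006 m and x of jar3 in the frame of strip between -0.013 and 0.013 m and y of jar3 in the frame of strip between -0.16 and 0.16 m and z of jar3 in the frame of strip between -0.006 and 0.006 m and x of jar4 in the frame of strip between -0.013 and 0.013 m and y of jar4 in the frame of strip between -0.16 and 0.16 m and z of jar4 in the frame of strip between -0.006 and 0.006 m and x of jar5 in the frame of strip between -0.013 and 0.013 m and y of jar5 in the frame of strip between -0.16 and 0.16 m and z of jar5 in the frame of strip between -0.006 and 0.006 m and (horizontal distance between jar1 and jar2 below 0.095 m or horizontal distance between jar1 and jar3 below 0.095 m or horizontal distance between jar1 and jar4 below 0.095 m or horizontal distance between jar1 and jar5 below 0.095 m) and (horizontal distance between jar2 and jar1 below 0.095 m or horizontal distance between jar2 and jar3 below 0.095 m or horizontal distance between jar2 and jar4 below 0.095 m or horizontal distance between jar2 and jar5 below 0.095 m) and (horizontal distance between jar3 and jar1 below 0.095 m or horizontal distance between jar3 and jar2 below 0.095 m or horizontal distance between jar3 and jar4 below 0.095 m or horizontal distance between jar3 and jar5 below 0.095 m) and (horizontal distance between jar4 and jar1 below 0.095 m or horizontal distance between jar4 and jar2 below 0.095 m or horizontal distance between jar4 and jar3 below 0.095 m or horizontal distance between jar4 and jar5 below 0.095 m) and (horizontal distance between jar5 and jar1 below 0.095 m or horizontal distance between jar5 and jar2 below 0.095 m or horizontal distance between jar5 and jar3 below 0.095 m or horizontal distance between jar5 and jar4 below 0.095 m) and (horizontal distance between any of jar1, jar2 and jar3 below 0.095 m or horizontal distance between any of jar1, jar2 and jar4 below 0.095 m or horizontal distance between any of jar1, jar2 and jar5 below 0.095 m) and (horizontal distance between any of jar1, jar3 and jar2 below 0.095 m or horizontal distance between any of jar1, jar3 and jar4 below 0.095 m or horizontal distance between any of jar1, jar3 and jar5 below 0.095 m) and (horizontal distance between any of jar1, jar4 and jar2 below 0.095 m or horizontal distance between any of jar1, jar4 and jar3 below 0.095 m or horizontal distance between any of jar1, jar4 and jar5 below 0.095 m) and (horizontal distance between any of jar1, jar5 and jar2 below 0.095 m or horizontal distance between any of jar1, jar5 and jar3 below 0.095 m or horizontal distance between any of jar1, jar5 and jar4 below 0.095 m) and (horizontal distance between any of jar2, jar3 and jar1 below 0.095 m or horizontal distance between any of jar2, jar3 and jar4 below 0.095 m or horizontal distance between any of jar2, jar3 and jar5 below 0.095 m) and (horizontal distance between any of jar2, jar4 and jar1 below 0.095 m or horizontal distance between any of jar2, jar4 and jar3 below 0.095 m or horizontal distance between any of jar2, jar4 and jar5 below 0.095 m) and (horizontal distance between any of jar2, jar5 and jar1 below 0.095 m or horizontal distance between any of jar2, jar5 and jar3 below 0.095 m or horizontal distance between any of jar2, jar5 and jar4 below 0.095 m) and (horizontal distance between any of jar3, jar4 and jar1 below 0.095 m or horizontal distance between any of jar3, jar4 and jar2 below 0.095 m or horizontal distance between any of jar3, jar4 and jar5 below 0.095 m) and (horizontal distance between any of jar3, jar5 and jar1 below 0.095 m or horizontal distance between any of jar3, jar5 and jar2 below 0.095 m or horizontal distance between any of jar3, jar5 and jar4 below 0.095 m) and (horizontal distance between any of jar4, jar5 and jar1 below 0.095 m or horizontal distance between any of jar4, jar5 and jar2 below 0.095 m or horizontal distance between any of jar4, jar5 and jar3 below 0.095 m)), for 0.2 s.
At the end, for the whole second after the job is handed in: Every jar present stands upright (within 7 degrees) and at rest on the shelf board with its axis within 13 mm of the strip's middle line, all in one unbroken row with neighbours' axes less than 95 mm apart; all three slide cases lie in the top drawer; both drawers are shut to within 8 mm (all of step 2 and linear speed of each of jar1, jar2, jar3, jar4, jar5 below 0.03 m/s and x of case1 in the frame of drawer_floor between -0.14 and 0.14 m and y of case1 in the frame of drawer_floor between -0.115 and 0.115 m and z of case1 in the frame of drawer_floor between -0.01 and 0.04 m and x of case2 in the frame of drawer_floor between -0.14 and 0.14 m and y of case2 in the frame of drawer_floor between -0.115 and 0.115 m and z of case2 in the frame of drawer_floor between -0.01 and 0.04 m and x of case3 in the frame of drawer_floor between -0.14 and 0.14 m and y of case3 in the frame of drawer_floor between -0.115 and 0.115 m and z of case3 in the frame of drawer_floor between -0.01 and 0.04 m and value of joint each of cab_drawer0, cab_drawer1 below 0.008 m); the robot touches nothing.
It fails at once if the petri dishes, beaker, amber bottle, slide box or forceps are pushed more than 3 cm from their place (distance of any of dishes, beaker, reagent, slide_box, forceps from where it was at the start of the episode above 0.03 m).
It fails at once if the lower drawer is pulled open more than 3 cm (value of joint cab_drawer1 above 0.03 m).
Of jar1, jar2, jar3, jar4, jar5 only 3 to 5 are there at a start; the rules pass over those that are not, and their reading is None.
At some moment in a run one of jar1, jar2, jar3, jar4, jar5 may be knocked a few centimetres aside while the robot is not near it.
It also fails if it takes over 210 s, if anything falls off the work surface, if the arm or the gripper's body presses on something with over 40 N, if the wrist force passes 120 N, or if a joint passes its speed limit or range.

### The arm

A 7-joint arm with a two-finger parallel gripper is mounted at the origin on the work surface. World frame = base frame: x ahead of the robot, y to its left, z up, the work surface at z = 0. Lengths are in m, angles in rad, forces in N, time in s.
With the tool pointing down it reaches from about 0.4 to 0.85 m from the base axis. Payload 10.4 kg.
Tool frame: the origin (TCP) lies at the very end of the fingers, on their centre line; the grasp point (between the pads) lies 19 mm behind it; z points along the fingers, y is the line along which they close (so a half turn about z gives the same grasp; the last joint's range is limited). The gripper opens to 85 mm and grips with 20 to 120 N. Pads are 22 mm wide; open, the fingers measure 114 mm over their backs; the gripper's body (76 mm by 85 mm) begins 54 mm behind the grasp point. The pads swing forward as they close: fully open they stand 13 mm farther back than shut.
Start: joints at [1.292, 0.332, -0.065, 1.46, 0.022, 1.35, -0.088], TCP at [0.158, -0.605, 0.231] pointing down, gripper open.
Joint ranges: [-2.6, 2.6], [-0.5, 2.12], [-1.47, 1.34], [0.16, 2.42], [-1.27, 4.41], [0.06, 2.06], [-2.6, 2.6]. Speed limits (rad/s): [2.22, 2.22, 2.79, 2.79, 3.14, 3.14, 3.14].

### API

Orientations are given as a unit quaternion [x, y, z, w].
In Python, from workcell import * gives the robot as it stands. The module is installed in compiled form; this text tells all that it offers.
- The arm moves only by the tool carry_out, never from a script. Its argument "motion" is a list of rows, each an object with "xyz": the shift along the tool's x, y, z in m, a list of three; "angular": the turn, a rotation vector about the tool's x, y, z in degrees, a list of three. A call has 1 to 12 rows; each row is the pose to reach, as a shift and turn from the pose commanded when the call began, along the tool's axes at that moment; what a row does not reach only later rows make up. A row lasts 1/10 s, in which the tool goes at most 50 mm and 8.59 degrees, less where a joint would pass 70% of its speed; a pose out of reach is approached as far as the arm can. A call with a gripper value outside its range is refused whole. "hand" is the opening, from 0 (shut) to 1 (fully open), set as the call begins (left out, the last holds). The fingers move at their own pace and stop on an object; "grip_force" is the grip in N (left out, the last holds). Time passes only in rows, so rows that repeat a pose let the fingers close. It gives the time, the measured TCP pose, the force, the opening and the grip force at its end, in the units of the state.
- get_obs(): the state, without advancing time (a new reading comes with each control period).
- camera(name): name is "scene" or "side" or "wrist"; returns a dict with "img" (400x640x3 uint8, red, green, blue), "fx", "fy", "cx", "cy" (pixels), "extrinsics" (4x4, takes a point from camera to world coordinates). Camera axes: x right, y up, looking along -z (the intrinsics and any distortion apply to the point x, -y, -z); pixel columns grow to the right and rows downward; lengths in m; the calibration is good to about 2 mm. The wrist camera is an equidistant fisheye: a pixel r from the principal point sees the ray r / f radians off the axis. A picture is of the moment at which its call begins. There is no depth.
- hand_in(): hands the job in; it is judged then, once.
The state is a dict: "clock": time; "joint_pos": joint angles; "joint_velocities": joint speeds; "tau": joint torques, N m; "position": TCP position; "ee_rot": TCP orientation; "ft_force": force on the tool from outside, world axes, zero at the start; "torque": the same for the moment, N m; "grip_width": opening from 0.0 (shut) to 1.0 (fully open); "grasp_force": force on a finger pad.
Only numpy, scipy, OpenCV 4.12 (cv2) and the standard library are available. Lean on these libraries where they do the work, as an engineer would, in place of code of your own. Each camera call takes 0.05 s, during which the arm holds its last target. There are 200 camera calls.

## Working session

There is one attempt and no reset: what is moved stays moved. The work goes in short steps, Python scripts to look and compute and a tool call to move; the robot and the scene stay as the last step left them, time stands still between calls to the robot, and variables do not carry over. Pictures are saved under pics/ and viewed, at most 14 in all, crops included, and the job is handed in when it is done.

Besides the shell and the picture viewer there is one more tool, called after "Request:" as name(argument=value, ...), one argument or row to a line, values as JSON. carry_out: Moves the arm, as the interface text tells. Its arguments: {"type":"object","properties":{"motion":{"type":"array"},"hand":{"type":"number"},"grip_force":{"type":"number"}},"required":["motion"]}

```bash
mkdir -p pics
python3 - <<'E'
from workcell import *
import cv2,json
o=get_obs(); print({k:(v if isinstance(v,(int,float)) else [round(float(x),4) for x in v]) for k,v in o.items()})
import numpy as np
for n in ["scene","side"]:
    c=camera(n); cv2.imwrite(f"pics/{n}0.png",c["img"][:,:,::-1])
    print(n,c["fx"],c["fy"],c["cx"],c["cy"],np.round(c["extrinsics"],4).tolist(),[k for k in c])
E
```

```text
{'clock': 0.0, 'joint_pos': [1.2924, 0.3329, -0.0647, 1.461, 0.0216, 1.3499, -0.0885], 'joint_velocities': [-0.0007, 0.0002, -0.0003, 0.0003, 0.0004, -0.0, 0.0005], 'tau': [-0.0011, -62.5468, 0.0486, -39.1609, 0.0162, 0.01, -0.0], 'position': [0.158, -0.6043, 0.2305], 'ee_rot': [0.9918, 0.1276, -0.0001, -0.0007], 'ft_force': [0.2145, -0.13, 0.1599], 'torque': [-0.0041, -0.0173, -0.0197], 'grasp_force': 0.0, 'grip_width': 1.0000552159783902}
scene 438.3925733998728 438.3925733998728 322.050022243989 203.06087450843597 [[0.0164, -0.8611, 0.5082, 1.4385], [0.9998, 0.0076, -0.0194, -0.0316], [0.0128, 0.5084, 0.861, 1.5815], [0.0, 0.0, 0.0, 1.0]] ['img', 'fx', 'fy', 'cx', 'cy', 'extrinsics']
side 504.4336454976851 504.4336454976851 325.9057179945904 193.1544472749442 [[-0.8827, 0.3244, -0.3401, 0.0628], [-0.4696, -0.6386, 0.6096, 0.9731], [-0.0194, 0.6978, 0.7161, 1.2665], [0.0, 0.0, 0.0, 1.0]] ['img', 'fx', 'fy', 'cx', 'cy', 'extrinsics']
```

View pics/scene0.png

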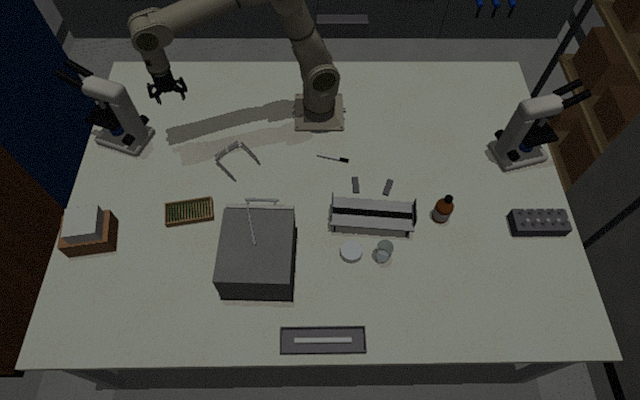

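View pics/side0.png

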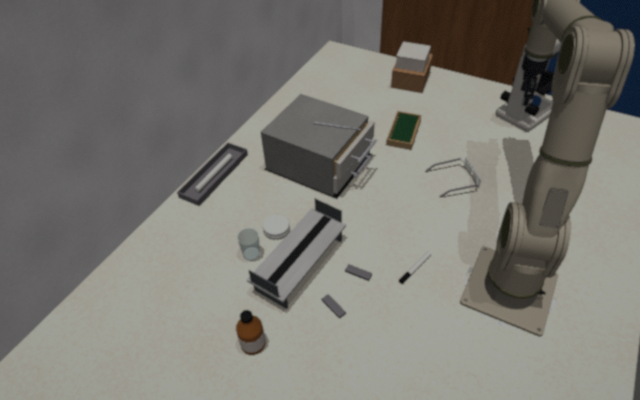

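The pictures show the cabinet (scene ~ (257,253), handle ~ (262,200)), the shelf (~(372,213)), the cases at (355,185) and (388,187), and forceps on the cabinet top. I'll enlarge both for reading.

```bash
cat > h.py <<'E'
from workcell import *
import cv2, numpy as np
from scipy.spatial.transform import Rotation as R
K={}
def shot(name,fn,crop=None,s=1,gain=1.0):
    c=camera(name); im=c["img"][:,:,::-1]
    np.savez(f"{fn}.npz",im=im,E=c["extrinsics"],k=[c["fx"],c["fy"],c["cx"],c["cy"]])
    if crop: x0,y0,x1,y1=crop; im=im[y0:y1,x0:x1]
    im=np.clip(im.astype(float)*gain,0,255).astype(np.uint8)
    cv2.imwrite(f"pics/{fn}.png",cv2.resize(im,None,fx=s,fy=s,interpolation=cv2.INTER_CUBIC)); return c
def ray(fn,u,v):
    d=np.load(f"{fn}.npz"); fx,fy,cx,cy=d["k"]; E=d["E"]
    a=np.array([(u-cx)/fx,(v-cy)/fy])
    if fn.startswith("wrist"):
        r=np.hypot(*a); q=np.array([*(a/max(r,1e-9)*np.sin(r)),np.cos(r)])
    else: q=np.array([*a,1])
    return E[:3,3],E[:3,:3]@(q*[1,-1,-1])
def at(fn,u,v,z):
    o,d=ray(fn,u,v); return np.round(o+d*(z-o[2])/d[2],4)
def proj(fn,P):
    d=np.load(f"{fn}.npz"); fx,fy,cx,cy=d["k"]; E=d["E"]
    q=(E[:3,:3].T@(np.array(P)-E[:3,3]))*[1,-1,-1]
    if fn.startswith("wrist"):
        r=np.hypot(q[0],q[1]); t=np.arctan2(r,q[2]); return np.round([cx+fx*t*q[0]/r,cy+fy*t*q[1]/r],1)
    return np.round([cx+fx*q[0]/q[2],cy+fy*q[1]/q[2]],1)
def rel(xyz,yaw=None):
    """tool-frame shift to world TCP target, pointing down; yaw of tool x axis, deg"""
    o=get_obs(); T=R.from_quat(o["ee_rot"]); p=np.array(o["position"])
    s=T.inv().apply(np.array(xyz)-p)
    x=T.as_matrix()[:,0]; y0=np.degrees(np.arctan2(x[1],x[0])); a=None
    if yaw is not None:
        G=R.from_euler('z',yaw,degrees=True)*R.from_euler('x',180,degrees=True)
        a=np.degrees((T.inv()*G).as_rotvec()).round(2)
    return s.round(4),a,round(y0,2)
E
python3 - <<'E'
from h import *
shot("scene","scene1",(155,130,465,310),2.55,1.6); shot("side","side1",(220,80,430,320),2.5,1.4)
E
```

```text
(no output)
```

View pics/scene1.png

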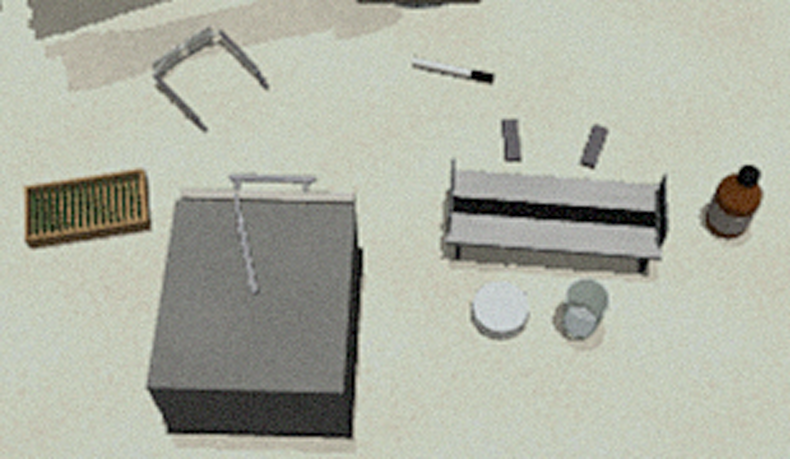

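View pics/side1.png

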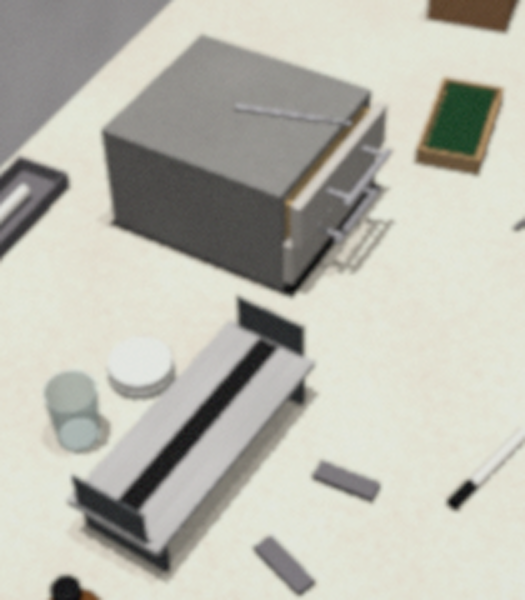

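Run:
```python
from h import *
S=lambda x,y,z:at("scene1",155+x/2.55,130+y/2.55,z)
D=lambda x,y,z:at("side1",220+x/2.5,80+y/2.5,z)
print("cab scene",[S(*p,.174)[:2] for p in[(181,200),(356,203),(343,390),(149,387)]])
print("cab side",[D(*p,.174)[:2] for p in[(371,94),(280,196),(105,131),(202,37)]])
print("handle S",[S(*p,.136)[:2] for p in[(231,180),(316,180)]],"D",[D(*p,.136)[:2] for p in[(391,152),(331,193)]])
print("lower handle D",[D(*p,.061)[:2] for p in[(383,187),(331,236)]])
print("forceps S",[S(*p,.178)[:2] for p in[(237,186),(255,291)]],[D(*p,.178)[:2] for p in[(354,123),(236,106)]])
print("strip S",[S(*p,.07)[:2] for p in[(454,205),(657,219)]],"D",[D(*p,.07)[:2] for p in[(131,499),(268,347)]])
print("board S",[S(*p,.07)[:2] for p in[(455,172),(663,184),(660,257),(446,242)]])
print("case S",[S(*p,.012)[:2] for p in[(511,120),(513,160),(600,126),(588,167)]])
print("case D",[D(*p,.012)[:2] for p in[(319,470),(378,491),(263,545),(307,585)]])
print("front top edge S",[S(*p,.17)[:2] for p in [(185,191),(355,194)]])
print("box",[S(*p,.03)[:2] for p in[(26,188),(144,172),(150,227),(27,243)]], "bottle",S(742,195,.09))
print("ee",S(380,180,.136))
```

```text
cab scene [array([ 0.6276, -0.3548]), array([ 0.6349, -0.1017]), array([ 0.9187, -0.1145]), array([ 0.9116, -0.37  ])]
cab side [array([ 0.6228, -0.3539]), array([ 0.6379, -0.1047]), array([ 0.9148, -0.115 ]), array([ 0.9067, -0.3678])]
handle S [array([ 0.5717, -0.2919]), array([ 0.5728, -0.1644])] D [array([ 0.5626, -0.2927]), array([ 0.5995, -0.1784])]
lower handle D [array([ 0.5741, -0.3001]), array([ 0.5962, -0.1746])]
forceps S [array([ 0.6071, -0.2749]), array([ 0.7756, -0.2385])] [array([ 0.6144, -0.2795]), array([ 0.7777, -0.24  ])]
strip S [array([0.5805, 0.0454]), array([0.6083, 0.3592])] D [array([0.6055, 0.3267]), array([0.5743, 0.0525])]
board S [array([0.5204, 0.0488]), array([0.5454, 0.3763]), array([0.6741, 0.3557]), array([0.6453, 0.0313])]
case S [array([0.3831, 0.1497]), array([0.4628, 0.1486]), array([0.3965, 0.2995]), array([0.4774, 0.2718])]
case D [array([0.4512, 0.155 ]), array([0.375 , 0.1503]), array([0.4618, 0.2794]), array([0.3932, 0.3028])]
front top edge S [array([ 0.6102, -0.3514]), array([ 0.6175, -0.1036])]
box [array([ 0.5202, -0.6375]), array([ 0.4918, -0.4525]), array([ 0.5932, -0.4319]), array([ 0.6197, -0.6196])] bottle [0.5781 0.4912 0.09  ]
ee [ 0.5736 -0.0681  0.136 ]
```

Run:
```python
from h import *
print(rel([.577,-.222,.25],87.4)); c=shot("wrist","wrist0"); print(np.round(c["extrinsics"],3),c["fx"],c["cx"],c["cy"])
```

```text
(array([ 0.502, -0.264, -0.019]), array([-4.000e-02, -3.000e-02, -7.274e+01]), np.float64(14.66))
[[ 0.254  0.933  0.256  0.222]
 [-0.967  0.245  0.065 -0.587]
 [-0.002 -0.264  0.965  0.373]
 [ 0.     0.     0.     1.   ]] 309.70691628693146 324.32386432091494 200.54292744773034
```

Request:
carry_out(
  motion=[
    {"xyz":[0.04,-0.02,-0.02],"angular":[0,0,-6]},
    {"xyz":[0.08,-0.042,-0.02],"angular":[0,0,-12]},
    {"xyz":[0.12,-0.063,-0.02],"angular":[0,0,-18]},
    {"xyz":[0.16,-0.084,-0.02],"angular":[0,0,-24]},
    {"xyz":[0.2,-0.105,-0.02],"angular":[0,0,-30]},
    {"xyz":[0.24,-0.126,-0.02],"angular":[0,0,-36]},
    {"xyz":[0.28,-0.147,-0.02],"angular":[0,0,-43]},
    {"xyz":[0.32,-0.168,-0.02],"angular":[0,0,-50]},
    {"xyz":[0.36,-0.19,-0.02],"angular":[0,0,-57]},
    {"xyz":[0.4,-0.21,-0.02],"angular":[0,0,-64]},
    {"xyz":[0.45,-0.237,-0.02],"angular":[0,0,-71]},
    {"xyz":[0.477,-0.255,-0.02],"angular":[0,0,-72.7]},
  ],
  hand=0.33,
)

```text
clock: 1.45
position: [0.5568, -0.2349, 0.2513]
ee_rot: [0.721, 0.693, 0.0, -0.0]
ft_force: [0.3, -0.6, -0.2]
grip_width: 0.334
grasp_force: 0.0
```

Run:
```python
from h import *
print(get_obs()["position"],get_obs()["joint_pos"]);print(rel([.577,-.222,.25],87.4)); c=shot("wrist","wrist1",s=1.25,gain=1.4)
```

```text
[ 0.55683047 -0.23490441  0.25125373] [ 0.74010042  0.32241782 -0.5248302   1.4671888   0.16121662  1.39489264
  0.16910573]
(array([0.0137, 0.0196, 0.0013]), array([ 0.03, -0.04,  0.29]), np.float64(87.69))
```

View pics/wrist1.png

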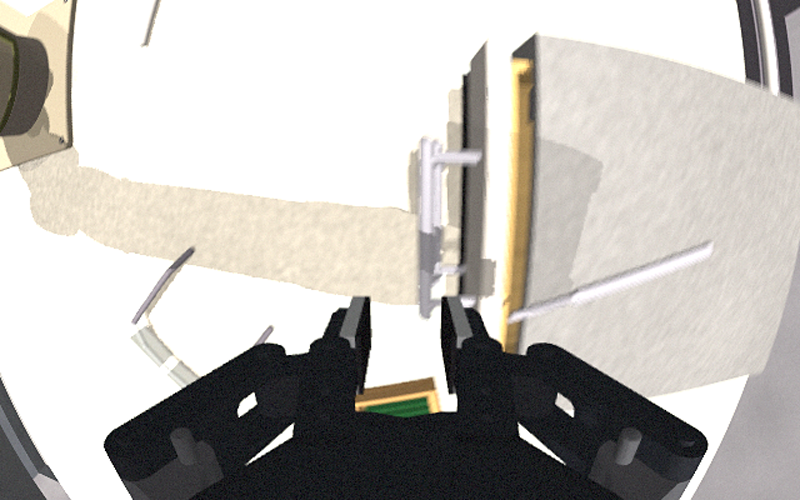

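Run:
```python
from h import *
W=lambda x,y,z:at("wrist1",x/1.25,y/1.25,z)
print([W(*p,.139) for p in[(428,141),(431,200),(433,260),(427,315),(422,200),(440,200)]], "front edge",W(489,60,.16),W(505,300,.16),"cabtop",W(538,40,.174),W(528,250,.174))
print(proj("wrist1",[.5568,-.2349,.2513])*1.25)
```

```text
[array([ 0.574 , -0.1635,  0.139 ]), array([ 0.5747, -0.2025,  0.139 ]), array([ 0.5751, -0.244 ,  0.139 ]), array([ 0.5701, -0.2853,  0.139 ]), array([ 0.5688, -0.2023,  0.139 ]), array([ 0.5807, -0.2027,  0.139 ])] front edge [ 0.6117 -0.1137  0.16  ] [ 0.6216 -0.2676  0.16  ] cabtop [ 0.6391 -0.1028  0.174 ] [ 0.6312 -0.2296  0.174 ]
[406.375 319.625]
```

Request:
carry_out(
  motion=[
    {"xyz":[0.0135,0.017,0],"angular":[0,0,0]},
    {"xyz":[0.0135,0.017,0.04],"angular":[0,0,0]},
    {"xyz":[0.0135,0.017,0.08],"angular":[0,0,0]},
    {"xyz":[0.0135,0.017,0.11],"angular":[0,0,0]},
    {"xyz":[0.0135,0.017,0.133],"angular":[0,0,0]},
    {"xyz":[0.0135,0.017,0.133],"angular":[0,0,0]},
  ],
)

```text
clock: 2.1
position: [0.5773, -0.2248, 0.1222]
ee_rot: [0.723, 0.691, 0.003, 0.005]
ft_force: [1.1, 1.4, 18.4]
grip_width: 0.329
grasp_force: 7.9
```

Request:
carry_out(
  motion=[
    {"xyz":[0,0,0]},
    {"xyz":[0,0,0]},
    {"xyz":[0,0,0]},
    {"xyz":[0,0,0]},
    {"xyz":[0,0,0]},
  ],
  hand=0,
  grip_force=30,
)

```text
validation failed for argument at $.mo...
```

Request:
carry_out(
  motion=[
    {"xyz":[0,0,-0.005],"angular":[0,0,0]},
    {"xyz":[0,0,-0.005],"angular":[0,0,0]},
  ],
)

```text
clock: 2.3
position: [0.573, -0.2248, 0.124]
ee_rot: [0.723, 0.691, 0.0, 0.0]
ft_force: [0.2, 0.3, 0.3]
grip_width: 0.333
grasp_force: 0.0
```

Run:
```python
from h import *
o=get_obs();print(o["position"],o["ft_force"],o["grasp_force"],o["grip_width"]); c=shot("wrist","wrist2",(200,100,500,340),2.5,gain=1.8)
```

```text
[ 0.57295813 -0.2247989   0.12397469] [0.24567627 0.3006523  0.25000241] 0.0 0.3328360420505496
```

View pics/wrist2.png

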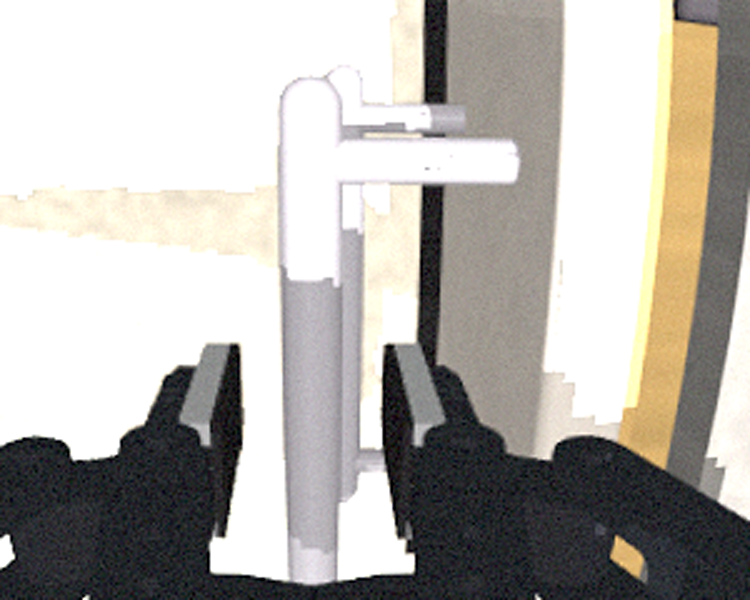

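The bar (x ≈ 315 in the crop) lies between the two pads (225 and 400), so I'll close on it here.

Request:
carry_out(
  motion=[
    {"xyz":[0,0,0],"angular":[0,0,0]},
    {"xyz":[0,0,0],"angular":[0,0,0]},
    {"xyz":[0,0,0],"angular":[0,0,0]},
    {"xyz":[0,0,0],"angular":[0,0,0]},
    {"xyz":[0,0,0],"angular":[0,0,0]},
  ],
  hand=0,
  grip_force=30,
)

```text
clock: 2.85
position: [0.5723, -0.2247, 0.1228]
ee_rot: [0.723, 0.691, -0.0, -0.0]
ft_force: [-0.5, 0.1, -3.0]
grip_width: 0.111
grasp_force: 29.1
```

Run:
```python
from h import *
o=get_obs();p=np.array(o["position"]); d=np.array([np.cos(np.radians(-2.6)),np.sin(np.radians(-2.6)),0]); print(o["grip_width"],o["grasp_force"],o["ft_force"],rel(p-.2*d))
```

```text
0.11142248091347393 29.135847687721252 [-0.54988594  0.05081862 -3.0436923 ] (array([-0.0002, -0.2   ,  0.0002]), None, np.float64(87.35))
```

Request:
carry_out(
  motion=[
    {"xyz":[0,-0.02,0],"angular":[0,0,0]},
    {"xyz":[0,-0.045,0],"angular":[0,0,0]},
    {"xyz":[0,-0.07,0],"angular":[0,0,0]},
    {"xyz":[0,-0.095,0],"angular":[0,0,0]},
    {"xyz":[0,-0.12,0],"angular":[0,0,0]},
    {"xyz":[0,-0.145,0],"angular":[0,0,0]},
    {"xyz":[0,-0.17,0],"angular":[0,0,0]},
    {"xyz":[0,-0.185,0],"angular":[0,0,0]},
    {"xyz":[0,-0.195,0],"angular":[0,0,0]},
    {"xyz":[0,-0.203,0],"angular":[0,0,0]},
    {"xyz":[0,-0.203,0],"angular":[0,0,0]},
  ],
)

```text
clock: 3.95
position: [0.3686, -0.2163, 0.1229]
ee_rot: [0.724, 0.69, -0.001, 0.0]
ft_force: [-1.5, -6.8, -7.2]
grip_width: 0.111
grasp_force: 30.6
```

Request:
carry_out(
  motion=[
    {"xyz":[0,0,0],"angular":[0,0,0]},
    {"xyz":[0,0,0],"angular":[0,0,0]},
    {"xyz":[0,0,0],"angular":[0,0,0]},
    {"xyz":[0,0,-0.04],"angular":[0,0,0]},
    {"xyz":[0,0,-0.08],"angular":[0,0,0]},
    {"xyz":[0,0,-0.12],"angular":[0,0,0]},
    {"xyz":[-0.03,0.05,-0.14],"angular":[0,0,0]},
    {"xyz":[-0.05,0.1,-0.15],"angular":[0,0,0]},
    {"xyz":[-0.05,0.12,-0.15],"angular":[0,0,0]},
    {"xyz":[-0.05,0.12,-0.15],"angular":[0,0,0]},
  ],
  hand=0.31,
)

```text
clock: 4.95
position: [0.4908, -0.2707, 0.2725]
ee_rot: [0.723, 0.691, 0.001, -0.001]
ft_force: [0.1, 0.5, 0.1]
grip_width: 0.313
grasp_force: 0.0
```

Run:
```python
from h import *
o=get_obs();print(o["position"]); shot("wrist","wrist3",s=1.25,gain=1.3)
```

```text
[ 0.49083958 -0.27068801  0.27246953]
```

View pics/wrist3.png

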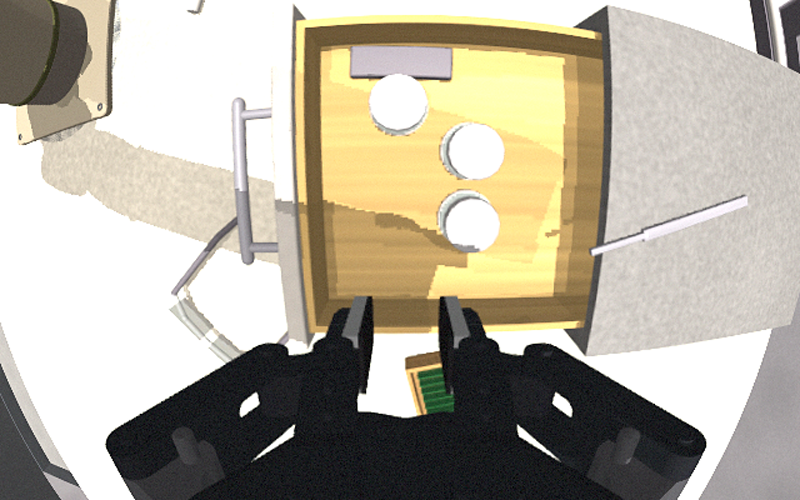

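Three jar lids at (398,102), (475,151) and (471,224), with case1 at (400,62); no jar is hidden under the cabinet top. I'll triangulate with the side camera to get the height.

Run:
```python
from h import *
W=lambda x,y,z:at("wrist3",x/1.25,y/1.25,z)
shot("side","side3",(300,80,430,200),6,1.5)
for n,p in dict(A=(398,102),B=(475,151),C=(471,224)).items():
    for z in (.13,.14): P=W(*p,z); print(n,P,(proj("side3",P)-[300,80])*6)
print("walls",W(450,42,.155),W(450,62,.097),W(440,318,.155), "case",[W(*q,.109) for q in[(351,62),(452,63),(400,47),(400,79)]])
print("front",W(310,40,.16),W(320,325,.16),"back",W(566,50,.097),W(566,250,.097))
```

```text
A [ 0.4896 -0.1689  0.13  ] [487.8 542.4]
A [ 0.4898 -0.1701  0.14  ] [489.  527.4]
B [ 0.5446 -0.2067  0.13  ] [424.8 470.4]
B [ 0.5428 -0.2066  0.14  ] [428.4 458.4]
C [ 0.5406 -0.2616  0.13  ] [471.  415.2]
C [ 0.5389 -0.2596  0.14  ] [473.4 405. ]
walls [ 0.5264 -0.1309  0.155 ] [ 0.5329 -0.1322  0.097 ] [ 0.5137 -0.3262  0.155 ] case [array([ 0.454 , -0.1312,  0.109 ]), array([ 0.5329, -0.1358,  0.109 ]), array([ 0.4929, -0.1213,  0.109 ]), array([ 0.4917, -0.1479,  0.109 ])]
front [ 0.4334 -0.1245  0.16  ] [ 0.4247 -0.3265  0.16  ] back [ 0.6356 -0.1166  0.097 ] [ 0.6347 -0.295   0.097 ]
```

View pics/side3.png

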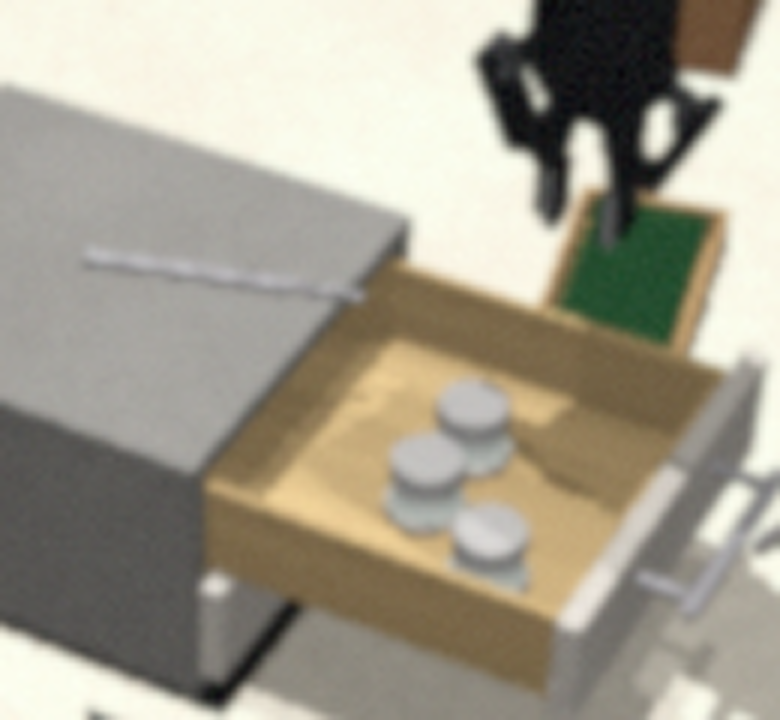

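Run:
```python
from h import *
print(rel([.5394,-.2602,.112],87.4)); print("shelf",rel([.595,.203,.3],85))
```

```text
(array([0.012 , 0.051 , 0.1606]), array([-0.04, -0.09,  0.03]), np.float64(87.43))
shelf (array([ 0.4775,  0.0856, -0.0267]), array([-0.04, -0.09,  2.43]), np.float64(87.43))
```

Request:
carry_out(
  motion=[
    {"xyz":[0.012,0.051,0],"angular":[0,0,0]},
    {"xyz":[0.012,0.051,0.02],"angular":[0,0,0]},
    {"xyz":[0.012,0.051,0.06],"angular":[0,0,0]},
    {"xyz":[0.012,0.051,0.1],"angular":[0,0,0]},
    {"xyz":[0.012,0.051,0.14],"angular":[0,0,0]},
    {"xyz":[0.012,0.051,0.16],"angular":[0,0,0]},
    {"xyz":[0.012,0.051,0.16],"angular":[0,0,0]},
  ],
  hand=0.75,
)

```text
clock: 5.75
position: [0.5363, -0.2604, 0.1107]
ee_rot: [0.723, 0.691, -0.001, -0.002]
ft_force: [1.0, -0.8, 1.1]
grip_width: 0.746
grasp_force: 0.0
```

Request:
carry_out(
  motion=[
    {"xyz":[0,0,0],"angular":[0,0,0]},
    {"xyz":[0,0,0],"angular":[0,0,0]},
    {"xyz":[0,0,0],"angular":[0,0,0]},
    {"xyz":[0,0,0],"angular":[0,0,0]},
    {"xyz":[0,0,0],"angular":[0,0,0]},
  ],
  hand=0.3,
  grip_force=25,
)

```text
clock: 6.25
position: [0.5401, -0.2615, 0.1155]
ee_rot: [0.723, 0.691, 0.0, 0.002]
ft_force: [-1.0, 0.3, 6.9]
grip_width: 0.477
grasp_force: 25.9
```

Request:
carry_out(
  motion=[
    {"xyz":[0,0,-0.03],"angular":[0,0,0]},
    {"xyz":[0,0,-0.07],"angular":[0,0,0]},
    {"xyz":[0,0,-0.11],"angular":[0,0,0]},
    {"xyz":[0.02,0.0,-0.14],"angular":[0,0,0]},
    {"xyz":[0.06,0,-0.16],"angular":[0,0,0]},
    {"xyz":[0.1,0,-0.16],"angular":[0,0,0]},
    {"xyz":[0.14,0,-0.16],"angular":[0,0,1]},
    {"xyz":[0.18,0.01,-0.16],"angular":[0,0,2]},
    {"xyz":[0.22,0.01,-0.16],"angular":[0,0,2.4]},
    {"xyz":[0.26,0.02,-0.16],"angular":[0,0,2.4]},
    {"xyz":[0.3,0.02,-0.16],"angular":[0,0,2.4]},
    {"xyz":[0.32,0.02,-0.16],"angular":[0,0,2.4]},
  ],
)

```text
clock: 7.45
position: [0.5734, 0.0622, 0.2743]
ee_rot: [0.736, 0.677, 0.001, -0.0]
ft_force: [-0.5, 1.3, -0.5]
grip_width: 0.478
grasp_force: 25.7
```

Run:
```python
from h import *
o=get_obs();print(o["position"],o["grip_width"],o["grasp_force"],o["ft_force"]); shot("wrist","wrist4",s=1.25,gain=1.1)
print(rel([.600,.263,.2],85))
```

```text
[0.57339899 0.06218565 0.27434456] 0.4775700557585246 25.669910609722137 [-0.47536346  1.2827861  -0.51175818]
(array([0.1997, 0.0107, 0.0749]), array([ 0.07, -0.14,  0.37]), np.float64(85.37))
```

View pics/wrist4.png

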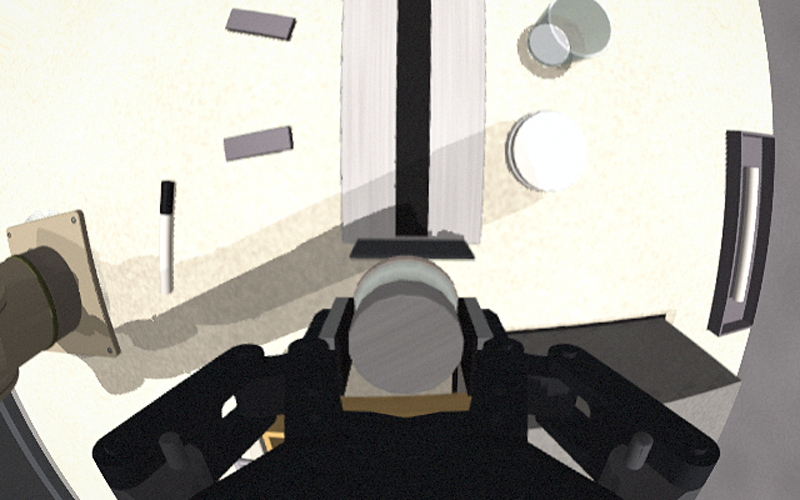

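Run:
```python
from h import *
W=lambda x,y,z:at("wrist4",x/1.25,y/1.25,z)
for p in [(413,5),(413,100),(412,180),(412,230)]: print("strip",W(*p,.07))
print("board",[W(*p,.07) for p in[(343,100),(485,100),(343,240),(481,243)]])
print("cases",[W(*p,.012) for p in[(226,152),(292,136),(228,20),(294,28)]])
c=W(407,338,.30); print(c)
```

```text
strip [0.5966 0.2626 0.07  ]
strip [0.589  0.1719 0.07  ]
strip [0.5823 0.1003 0.07  ]
strip [0.5787 0.0546 0.07  ]
board [array([0.5273, 0.1781, 0.07  ]), array([0.6533, 0.1685, 0.07  ]), array([0.5141, 0.0506, 0.07  ]), array([0.6421, 0.0371, 0.07  ])]
cases [array([0.3806, 0.1496, 0.012 ]), array([0.4605, 0.1553, 0.012 ]), array([0.3939, 0.3031, 0.012 ]), array([0.4717, 0.2751, 0.012 ])]
[0.5738 0.0674 0.3   ]
```

Request:
carry_out(
  motion=[
    {"xyz":[0.05,0.003,0],"angular":[0,0,0.4]},
    {"xyz":[0.1,0.005,0],"angular":[0,0,0.4]},
    {"xyz":[0.15,0.007,0],"angular":[0,0,0.4]},
    {"xyz":[0.19,0.008,0],"angular":[0,0,0.4]},
    {"xyz":[0.2015,0.008,0.02],"angular":[0,0,0.4]},
    {"xyz":[0.2015,0.008,0.06],"angular":[0,0,0.4]},
    {"xyz":[0.2015,0.008,0.1],"angular":[0,0,0.4]},
    {"xyz":[0.2015,0.008,0.14],"angular":[0,0,0.4]},
    {"xyz":[0.2015,0.008,0.165],"angular":[0,0,0.4]},
    {"xyz":[0.2015,0.008,0.175],"angular":[0,0,0.4]},
    {"xyz":[0.2015,0.008,0.175],"angular":[0,0,0.4]},
    {"xyz":[0.2015,0.008,0.175],"angular":[0,0,0.4]},
  ],
)

```text
clock: 8.7
position: [0.6003, 0.2581, 0.1002]
ee_rot: [0.74, 0.673, 0.001, 0.0]
ft_force: [-0.1, -0.2, 0.5]
grip_width: 0.476
grasp_force: 25.7
```

Run:
```python
from h import *
o=get_obs();print(o["position"],o["ft_force"]); print(rel([.5975,.265,.0885],85))
```

```text
[0.60030291 0.25809888 0.10015959] [-0.10657128 -0.20234781  0.46540415]
(array([ 0.0066, -0.0035,  0.0117]), array([ 0.12, -0.06, -0.46]), np.float64(84.54))
```

Request:
carry_out(
  motion=[
    {"xyz":[0.006,-0.0035,0.004],"angular":[0,0,0]},
    {"xyz":[0.006,-0.0035,0.008],"angular":[0,0,0]},
    {"xyz":[0.006,-0.0035,0.011],"angular":[0,0,0]},
    {"xyz":[0.006,-0.0035,0.011],"angular":[0,0,0]},
  ],
)

```text
clock: 9.1
position: [0.5963, 0.2638, 0.0869]
ee_rot: [0.74, 0.673, -0.0, 0.0]
ft_force: [-0.6, -0.6, 0.6]
grip_width: 0.479
grasp_force: 25.7
```

Request:
carry_out(
  motion=[
    {"xyz":[0,0,0.001],"angular":[0,0,0]},
    {"xyz":[0,0,0.002],"angular":[0,0,0]},
    {"xyz":[0,0,0.002],"angular":[0,0,0]},
  ],
)

```text
clock: 9.4
position: [0.5967, 0.264, 0.0866]
ee_rot: [0.74, 0.673, 0.0, 0.0]
ft_force: [-4.4, -3.0, 9.6]
grip_width: 0.477
grasp_force: 26.5
```

Request:
carry_out(
  motion=[
    {"xyz":[0,0,-0.001],"angular":[0,0,0]},
    {"xyz":[0,0,-0.001],"angular":[0,0,0]},
    {"xyz":[0,0,-0.001],"angular":[0,0,0]},
    {"xyz":[0,0,-0.001],"angular":[0,0,0]},
    {"xyz":[0,0,-0.02],"angular":[0,0,0]},
    {"xyz":[0,0,-0.06],"angular":[0,0,0]},
    {"xyz":[0,0,-0.11],"angular":[0,0,0]},
    {"xyz":[-0.04,0,-0.15],"angular":[0,0,0]},
    {"xyz":[-0.08,-0.01,-0.17],"angular":[0,0,0]},
    {"xyz":[-0.1,-0.01,-0.17],"angular":[0,0,0]},
    {"xyz":[-0.1,-0.01,-0.17],"angular":[0,0,0]},
  ],
  hand=0.72,
)

```text
clock: 10.5
position: [0.578, 0.1613, 0.2563]
ee_rot: [0.742, 0.671, 0.0, 0.002]
ft_force: [0.3, -0.4, -0.8]
grip_width: 0.721
grasp_force: 0.0
```

Run:
```python
from h import *
o=get_obs();print(o["position"]); shot("wrist","wrist5",s=1.25,gain=1.1)
print(rel([.532,-.24,.25],87.4))
```

```text
[0.57801103 0.16129597 0.25630535]
(array([-0.4061, -0.0057,  0.0059]), array([ 0.06,  0.05, -3.02]), np.float64(84.38))
```

View pics/wrist5.png

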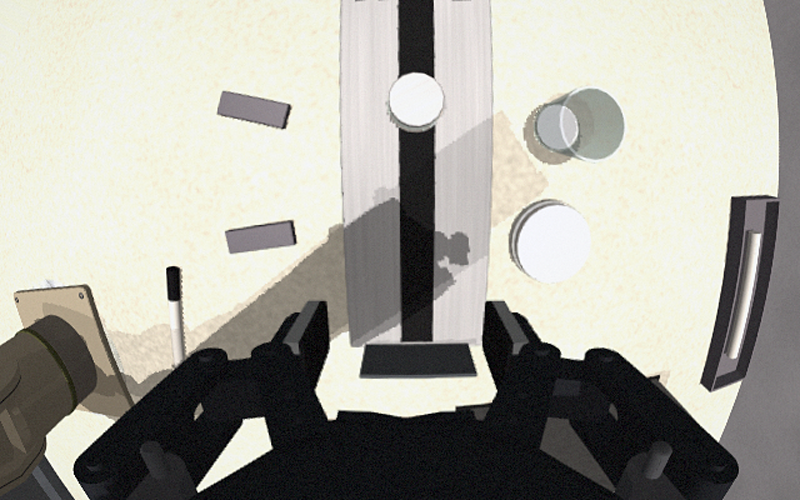

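Jar C stands on the strip, with its lid at (416,100) and the strip's middle at about 418. Next is the drawer again, where I'll check the jars with image code.

Request:
carry_out(
  motion=[
    {"xyz":[-0.04,-0.01,-0.02],"angular":[0,0,0]},
    {"xyz":[-0.08,-0.02,-0.02],"angular":[0,0,-0.5]},
    {"xyz":[-0.12,-0.02,-0.02],"angular":[0,0,-1]},
    {"xyz":[-0.16,-0.03,-0.02],"angular":[0,0,-1.5]},
    {"xyz":[-0.2,-0.03,-0.02],"angular":[0,0,-2]},
    {"xyz":[-0.24,-0.04,-0.02],"angular":[0,0,-2.5]},
    {"xyz":[-0.28,-0.04,-0.02],"angular":[0,0,-3]},
    {"xyz":[-0.32,-0.045,-0.02],"angular":[0,0,-3]},
    {"xyz":[-0.36,-0.045,-0.02],"angular":[0,0,-3]},
    {"xyz":[-0.4,-0.045,-0.02],"angular":[0,0,-3]},
    {"xyz":[-0.43,-0.045,-0.02],"angular":[0,0,-3]},
    {"xyz":[-0.43,-0.045,-0.02],"angular":[0,0,-3]},
  ],
)

```text
clock: 11.75
position: [0.4906, -0.2621, 0.2739]
ee_rot: [0.724, 0.69, -0.001, -0.001]
ft_force: [0.6, 0.6, 0.1]
grip_width: 0.715
grasp_force: 0.0
```

```bash
cat >> h.py <<'E'
def lids(fn,zl,box):
    """white discs of jar size with centre inside the world box x0,x1,y0,y1"""
    im=np.load(f"{fn}.npz")["im"].astype(np.uint8); hsv=cv2.cvtColor(im,cv2.COLOR_BGR2HSV)
    m=((hsv[...,1]<40)&(hsv[...,2]>90)).astype(np.uint8); m=cv2.morphologyEx(m,cv2.MORPH_OPEN,np.ones((5,5)))
    n,l,st,ce=cv2.connectedComponentsWithStats(m,connectivity=4)
    for i in range(1,n):
        if st[i,4]<300: continue
        cx=st[i,0]+st[i,2]/2; cy=st[i,1]+st[i,3]/2; P=at(fn,cx,cy,zl)
        if box[0]<P[0]<box[1] and box[2]<P[1]<box[3]: print("blob",np.round([cx,cy]),st[i,2:],P,"r~",np.linalg.norm(at(fn,st[i,0],cy,zl)-at(fn,st[i,0]+st[i,2],cy,zl))/2)
E
python3 - <<'E'
from h import *
o=get_obs();print(o["position"]); shot("wrist","wrist6",s=1.25,gain=1.1)
lids("wrist6",.137,(.42,.65,-.35,-.1))
lids("wrist5",.11,(.52,.68,.04,.37))
print(rel([.5433,-.2066,.112],87.4))
E
```

```text
[ 0.49062647 -0.26207777  0.27393009]
blob [320. 200.] [   640    400 122272] [ 0.4856 -0.2699  0.137 ] r~ 0.4853149106508062
blob [322.  80.] [  81   71 3705] [ 0.4931 -0.1596  0.137 ] r~ 0.036042509624053656
blob [402. 142.] [  51   47 1793] [ 0.5628 -0.2178  0.137 ] r~ 0.02440251011678919
blob [320. 200.] [   640    400 174201] [0.5727 0.1509 0.11  ] r~ 0.501414232446587
(array([0.0546, 0.0496, 0.1622]), array([-0.07, -0.07,  0.06]), np.float64(87.46))
```

View pics/wrist6.png

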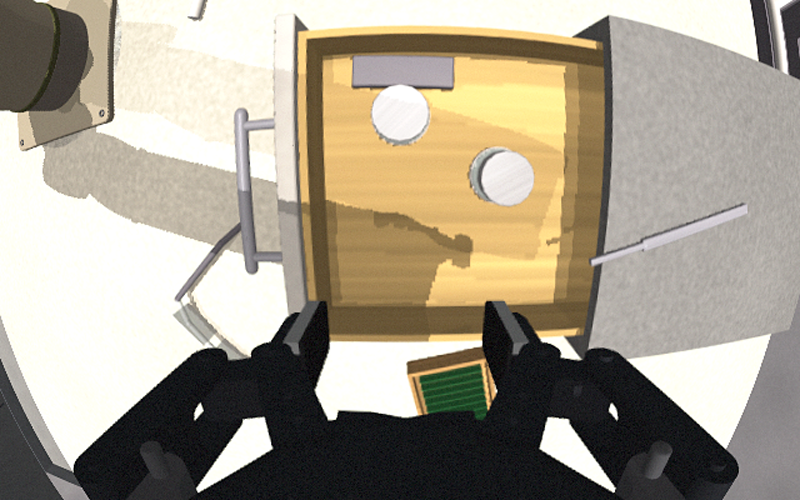

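Run:
```python
from h import *
print(at("wrist6",508/1.25,178/1.25,.137),at("wrist6",400/1.25,114/1.25,.137))
B=at("wrist6",508/1.25,178/1.25,.137);B[2]=.113
print(rel(B,132), get_obs()["joint_pos"])
```

```text
[ 0.5675 -0.2187  0.137 ] [ 0.4904 -0.1701  0.137 ]
(array([0.0436, 0.0743, 0.1611]), array([-4.000e-02, -1.000e-01, -4.454e+01]), np.float64(87.46)) [ 0.86284719  0.20093916 -0.52901981  1.55766539  0.1013816   1.41227844
  0.28206688]
```

Request:
carry_out(
  motion=[
    {"xyz":[0.01,0.02,0],"angular":[0,0,-7.5]},
    {"xyz":[0.02,0.04,0],"angular":[0,0,-15]},
    {"xyz":[0.03,0.06,0],"angular":[0,0,-22.5]},
    {"xyz":[0.04,0.07,0],"angular":[0,0,-30]},
    {"xyz":[0.0435,0.074,0.02],"angular":[0,0,-37.5]},
    {"xyz":[0.0435,0.074,0.04],"angular":[0,0,-44.5]},
    {"xyz":[0.0435,0.074,0.08],"angular":[0,0,-44.5]},
    {"xyz":[0.0435,0.074,0.12],"angular":[0,0,-44.5]},
    {"xyz":[0.0435,0.074,0.145],"angular":[0,0,-44.5]},
    {"xyz":[0.0435,0.074,0.161],"angular":[0,0,-44.5]},
    {"xyz":[0.0435,0.074,0.161],"angular":[0,0,-44.5]},
  ],
)

```text
clock: 12.9
position: [0.5667, -0.216, 0.1124]
ee_rot: [0.405, 0.914, 0.0, -0.002]
ft_force: [0.1, -1.1, 0.6]
grip_width: 0.718
grasp_force: 0.0
```

Request:
carry_out(
  motion=[
    {"xyz":[0,0,0],"angular":[0,0,0]},
    {"xyz":[0,0,0],"angular":[0,0,0]},
    {"xyz":[0,0,0],"angular":[0,0,0]},
    {"xyz":[0,0,0],"angular":[0,0,0]},
    {"xyz":[0,0,0],"angular":[0,0,0]},
  ],
  hand=0.3,
)

```text
clock: 13.4
position: [0.5684, -0.218, 0.116]
ee_rot: [0.406, 0.914, 0.0, 0.001]
ft_force: [-0.1, 1.9, 6.8]
grip_width: 0.482
grasp_force: 25.8
```

Request:
carry_out(
  motion=[
    {"xyz":[0,0,-0.03],"angular":[0,0,0]},
    {"xyz":[0,0,-0.07],"angular":[0,0,0]},
    {"xyz":[0,0,-0.11],"angular":[0,0,0]},
    {"xyz":[0,0,-0.15],"angular":[0,0,8]},
    {"xyz":[0,0,-0.16],"angular":[0,0,16]},
    {"xyz":[0,0,-0.16],"angular":[0,0,24]},
    {"xyz":[0,0,-0.16],"angular":[0,0,32]},
    {"xyz":[0,0,-0.16],"angular":[0,0,40]},
    {"xyz":[0,0,-0.16],"angular":[0,0,47]},
    {"xyz":[0,0,-0.16],"angular":[0,0,47]},
  ],
)

```text
clock: 14.4
position: [0.5672, -0.2181, 0.2747]
ee_rot: [0.738, 0.675, -0.0, 0.0]
ft_force: [0.2, 0.1, -0.6]
grip_width: 0.479
grasp_force: 25.6
```

Run:
```python
from h import *
print(rel([.5925,.206,.25],85))
```

```text
(array([ 0.4247, -0.0123,  0.0245]), array([ 0.02,  0.03, -0.06]), np.float64(84.94))
```

Request:
carry_out(
  motion=[
    {"xyz":[0.045,0,0],"angular":[0,0,0]},
    {"xyz":[0.09,0,0],"angular":[0,0,0]},
    {"xyz":[0.135,0,0],"angular":[0,0,0]},
    {"xyz":[0.18,-0.005,0],"angular":[0,0,0]},
    {"xyz":[0.225,-0.01,0],"angular":[0,0,0]},
    {"xyz":[0.27,-0.012,0],"angular":[0,0,0]},
    {"xyz":[0.315,-0.012,0],"angular":[0,0,0]},
    {"xyz":[0.36,-0.012,0],"angular":[0,0,0]},
    {"xyz":[0.4,-0.012,0],"angular":[0,0,0]},
    {"xyz":[0.42,-0.012,0.02],"angular":[0,0,0]},
    {"xyz":[0.4245,-0.012,0.06],"angular":[0,0,0]},
    {"xyz":[0.4245,-0.012,0.08],"angular":[0,0,0]},
  ],
)

```text
clock: 15.6
position: [0.5906, 0.207, 0.1915]
ee_rot: [0.735, 0.678, -0.001, -0.001]
ft_force: [-0.6, -0.5, -1.7]
grip_width: 0.478
grasp_force: 25.6
```

Request:
carry_out(
  motion=[
    {"xyz":[0,0,0.04],"angular":[0,0,0]},
    {"xyz":[0,0,0.08],"angular":[0,0,0]},
    {"xyz":[0,0,0.09],"angular":[0,0,0]},
    {"xyz":[0,0,0.09],"angular":[0,0,0]},
  ],
)

```text
clock: 16.0
position: [0.5913, 0.2055, 0.1035]
ee_rot: [0.736, 0.677, -0.001, -0.001]
ft_force: [0.9, -0.3, 0.1]
grip_width: 0.479
grasp_force: 25.6
```

Run:
```python
from h import *
print(rel([.5925,.206,.086],85),get_obs()["position"])
```

```text
(array([0.0006, 0.0012, 0.0175]), array([-0.13,  0.05,  0.17]), np.float64(85.17)) [0.59128895 0.20548162 0.10353834]
```

Request:
carry_out(
  motion=[
    {"xyz":[0.0005,0.001,0.008],"angular":[0,0,0]},
    {"xyz":[0.0005,0.001,0.013],"angular":[0,0,0]},
    {"xyz":[0.0005,0.001,0.016],"angular":[0,0,0]},
    {"xyz":[0.0005,0.001,0.017],"angular":[0,0,0]},
    {"xyz":[0.0005,0.001,0.0175],"angular":[0,0,0]},
  ],
)

```text
clock: 16.5
position: [0.5931, 0.2064, 0.0871]
ee_rot: [0.737, 0.676, 0.0, 0.0]
ft_force: [-0.3, 0.1, 2.1]
grip_width: 0.478
grasp_force: 25.8
```

Request:
carry_out(
  motion=[
    {"xyz":[0,0,0.0005],"angular":[0,0,0]},
    {"xyz":[0,0,0.0005],"angular":[0,0,0]},
    {"xyz":[0,0,0.0005],"angular":[0,0,0]},
    {"xyz":[0,0,0.0005],"angular":[0,0,0]},
    {"xyz":[0,0,-0.02],"angular":[0,0,0]},
    {"xyz":[0,0,-0.06],"angular":[0,0,0]},
    {"xyz":[0,0,-0.11],"angular":[0,0,0]},
    {"xyz":[-0.04,0,-0.16],"angular":[0,0,0]},
    {"xyz":[-0.08,-0.01,-0.19],"angular":[0,0,0]},
    {"xyz":[-0.12,-0.02,-0.19],"angular":[0,0,0]},
    {"xyz":[-0.16,-0.02,-0.19],"angular":[0,0,0]},
    {"xyz":[-0.2,-0.03,-0.19],"angular":[0,0,0]},
  ],
  hand=0.72,
)

```text
clock: 17.7
position: [0.5458, 0.0073, 0.2774]
ee_rot: [0.737, 0.676, 0.0, 0.001]
ft_force: [1.0, -0.8, 0.2]
grip_width: 0.723
grasp_force: 0.0
```

Request:
carry_out(
  motion=[
    {"xyz":[-0.045,-0.01,0],"angular":[0,0,0]},
    {"xyz":[-0.09,-0.02,0],"angular":[0,0,0]},
    {"xyz":[-0.135,-0.03,0],"angular":[0,0,-1]},
    {"xyz":[-0.18,-0.03,0],"angular":[0,0,-2]},
    {"xyz":[-0.22,-0.03,0],"angular":[0,0,-2.4]},
    {"xyz":[-0.26,-0.03,0],"angular":[0,0,-2.4]},
    {"xyz":[-0.27,-0.03,0],"angular":[0,0,-2.4]},
    {"xyz":[-0.27,-0.03,0],"angular":[0,0,-2.4]},
  ],
)

```text
clock: 18.5
position: [0.4921, -0.2584, 0.2765]
ee_rot: [0.724, 0.69, -0.0, -0.0]
ft_force: [0.4, 0.5, 0.3]
grip_width: 0.72
grasp_force: 0.0
```

Run:
```python
from h import *
print(get_obs()["position"]); shot("wrist","wrist7",s=1.25,gain=1.1)
lids("wrist7",.137,(.42,.65,-.35,-.1))
print(rel([.494,-.1695,.115],87.4))
print("lid predicted px",proj("wrist7",[.4900,-.1701,.137]))
```

```text
[ 0.49209875 -0.25838363  0.27651721]
blob [320. 200.] [   640    400 123455] [ 0.4872 -0.2669  0.137 ] r~ 0.48967643653743437
blob [321.  84.] [  80   71 3646] [ 0.4932 -0.1601  0.137 ] r~ 0.03594509702309901
(array([ 0.0867, -0.0026,  0.1618]), array([-0.  , -0.04,  0.04]), np.float64(87.44))
lid predicted px [317.9  95.6]
```

Request:
carry_out(
  motion=[
    {"xyz":[0.045,-0.001,0],"angular":[0,0,0]},
    {"xyz":[0.0865,-0.0025,0],"angular":[0,0,0]},
    {"xyz":[0.0865,-0.0025,0.03],"angular":[0,0,0]},
    {"xyz":[0.0865,-0.0025,0.07],"angular":[0,0,0]},
    {"xyz":[0.0865,-0.0025,0.11],"angular":[0,0,0]},
    {"xyz":[0.0865,-0.0025,0.14],"angular":[0,0,0]},
    {"xyz":[0.0865,-0.0025,0.161],"angular":[0,0,0]},
    {"xyz":[0.0865,-0.0025,0.161],"angular":[0,0,0]},
  ],
  hand=0.7,
)

```text
clock: 19.35
position: [0.4926, -0.1675, 0.1135]
ee_rot: [0.722, 0.692, -0.001, -0.002]
ft_force: [-0.5, 0.1, 0.5]
grip_width: 0.701
grasp_force: 0.0
```

Request:
carry_out(
  motion=[
    {"xyz":[0,0,0],"angular":[0,0,0]},
    {"xyz":[0,0,0],"angular":[0,0,0]},
    {"xyz":[0,0,0],"angular":[0,0,0]},
    {"xyz":[0,0,0],"angular":[0,0,0]},
    {"xyz":[0,0,0],"angular":[0,0,0]},
  ],
  hand=0.3,
)

```text
clock: 19.85
position: [0.495, -0.1701, 0.1173]
ee_rot: [0.723, 0.691, 0.001, 0.001]
ft_force: [-1.3, 2.4, 6.7]
grip_width: 0.476
grasp_force: 25.9
```

Request:
carry_out(
  motion=[
    {"xyz":[0,0,-0.03],"angular":[0,0,0]},
    {"xyz":[0,0,-0.07],"angular":[0,0,0]},
    {"xyz":[0,0,-0.11],"angular":[0,0,0]},
    {"xyz":[0,0,-0.15],"angular":[0,0,1]},
    {"xyz":[0.04,0.02,-0.16],"angular":[0,0,2.4]},
    {"xyz":[0.08,0.05,-0.16],"angular":[0,0,2.4]},
    {"xyz":[0.08,0.05,-0.16],"angular":[0,0,2.4]},
  ],
)

```text
clock: 20.55
position: [0.5501, -0.0858, 0.2768]
ee_rot: [0.734, 0.679, 0.002, -0.0]
ft_force: [-1.1, -0.0, -1.3]
grip_width: 0.474
grasp_force: 25.7
```

Run:
```python
from h import *
print(rel([.587,.147,.105],85))
```

```text
(array([0.2344, 0.0182, 0.1725]), array([ 0.15, -0.17,  0.53]), np.float64(85.53))
```

Request:
carry_out(
  motion=[
    {"xyz":[0.045,0.004,0],"angular":[0,0,0]},
    {"xyz":[0.09,0.008,0],"angular":[0,0,0]},
    {"xyz":[0.135,0.012,0],"angular":[0,0,0]},
    {"xyz":[0.18,0.016,0],"angular":[0,0,0]},
    {"xyz":[0.22,0.018,0],"angular":[0,0,0.5]},
    {"xyz":[0.2345,0.018,0],"angular":[0,0,0.5]},
    {"xyz":[0.2345,0.018,0.04],"angular":[0,0,0.5]},
    {"xyz":[0.2345,0.018,0.08],"angular":[0,0,0.5]},
    {"xyz":[0.2345,0.018,0.12],"angular":[0,0,0.5]},
    {"xyz":[0.2345,0.018,0.15],"angular":[0,0,0.5]},
    {"xyz":[0.2345,0.018,0.172],"angular":[0,0,0.5]},
    {"xyz":[0.2345,0.018,0.172],"angular":[0,0,0.5]},
  ],
)

```text
clock: 21.75
position: [0.584, 0.1379, 0.1009]
ee_rot: [0.74, 0.672, -0.002, -0.001]
ft_force: [-0.8, -0.1, -1.4]
grip_width: 0.478
grasp_force: 25.7
```

Run:
```python
from h import *
print(rel([.587,.147,.088],85),get_obs()["position"])
```

```text
(array([0.0094, 0.0022, 0.0128]), array([-0.28,  0.11, -0.49]), np.float64(84.51)) [0.58396858 0.13791737 0.100862  ]
```

Request:
carry_out(
  motion=[
    {"xyz":[0.007,0.002,0.005],"angular":[0,0,0]},
    {"xyz":[0.007,0.002,0.01],"angular":[0,0,0]},
    {"xyz":[0.007,0.002,0.0125],"angular":[0,0,0]},
    {"xyz":[0.007,0.002,0.0135],"angular":[0,0,0]},
    {"xyz":[0.007,0.002,0.0135],"angular":[0,0,0]},
  ],
)

```text
clock: 22.25
position: [0.5884, 0.1462, 0.0906]
ee_rot: [0.74, 0.673, 0.0, 0.0]
ft_force: [1.4, 0.1, -0.2]
grip_width: 0.475
grasp_force: 25.7
```

Request:
carry_out(
  motion=[
    {"xyz":[0,0,0.001],"angular":[0,0,0]},
    {"xyz":[0,0,0.002],"angular":[0,0,0]},
    {"xyz":[0,0,0.002],"angular":[0,0,0]},
  ],
)

```text
clock: 22.55
position: [0.5884, 0.1462, 0.0884]
ee_rot: [0.74, 0.673, 0.0, 0.0]
ft_force: [-0.7, 0.6, 0.4]
grip_width: 0.476
grasp_force: 25.8
```

Request:
carry_out(
  motion=[
    {"xyz":[0,0,0.001],"angular":[0,0,0]},
    {"xyz":[0,0,0.0015],"angular":[0,0,0]},
    {"xyz":[0,0,0.0015],"angular":[0,0,0]},
  ],
)

```text
clock: 22.85
position: [0.5885, 0.1463, 0.0883]
ee_rot: [0.74, 0.673, 0.0, 0.0]
ft_force: [-5.1, -3.4, 13.8]
grip_width: 0.48
grasp_force: 26.9
```

Request:
carry_out(
  motion=[
    {"xyz":[0,0,-0.001],"angular":[0,0,0]},
    {"xyz":[0,0,-0.001],"angular":[0,0,0]},
    {"xyz":[0,0,-0.001],"angular":[0,0,0]},
    {"xyz":[0,0,-0.001],"angular":[0,0,0]},
    {"xyz":[0,0,-0.02],"angular":[0,0,0]},
    {"xyz":[0,0,-0.06],"angular":[0,0,0]},
    {"xyz":[0,0,-0.11],"angular":[0,0,0]},
    {"xyz":[-0.03,-0.04,-0.15],"angular":[0,0,0]},
    {"xyz":[-0.06,-0.08,-0.18],"angular":[0,0,0]},
    {"xyz":[-0.06,-0.1,-0.18],"angular":[0,0,0]},
    {"xyz":[-0.06,-0.1,-0.18],"angular":[0,0,0]},
  ],
  hand=0.72,
)

```text
clock: 23.95
position: [0.4812, 0.0954, 0.2693]
ee_rot: [0.74, 0.672, 0.001, 0.002]
ft_force: [0.5, 0.4, 0.5]
grip_width: 0.718
grasp_force: 0.0
```

Run:
```python
from h import *
print(get_obs()["position"]); shot("wrist","wrist8",s=1.25,gain=1.1); print(rel([.422,.151,.1],183))
```

```text
[0.48115538 0.09544438 0.26931544]
(array([ 0.0498, -0.0661,  0.1679]), array([ 5.00e-02,  2.70e-01, -9.85e+01]), np.float64(84.5))
```

View pics/wrist8.png

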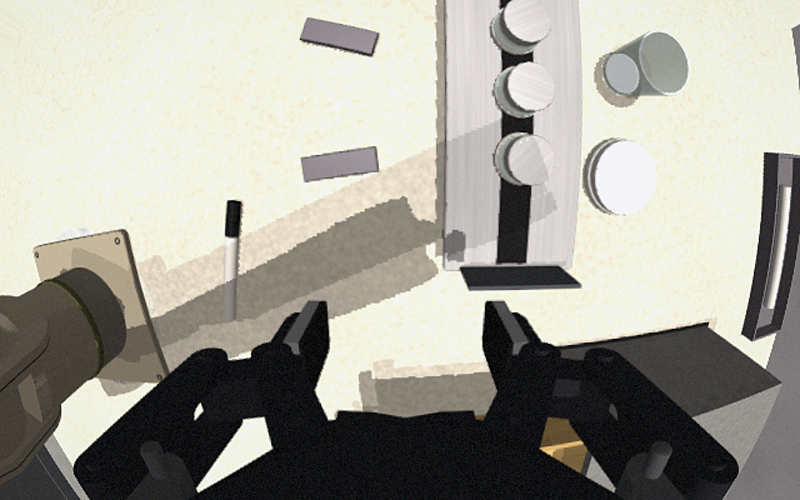

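Three jars stand in a row on the strip, with lids at (523,18), (525,90) and (525,158). The cases lie at (340,164) and (340,37). I'll work out positions from this picture.

Run:
```python
from h import *
W=lambda x,y,z:at("wrist8",x/1.25,y/1.25,z)
for p in [(523,20),(525,90),(526,159)]:
    P=W(*p,.11); print("jar",P,"dx strip",P[0]-(.589+.0862*(P[1]-.1719)))
print("strip now",W(514,235,.07),W(516,195,.07))
for a in ([(301,164),(378,160),(340,151),(341,178)],[(303,28),(378,44),(342,22),(339,49)]):
    q=[W(*p,.012) for p in a]; print("case",(q[0]+q[1])/2,(q[2]+q[3])/2,np.degrees(np.arctan2(*(q[1]-q[0])[[1,0]])),np.linalg.norm(q[1]-q[0]))
```

```text
jar [0.5917 0.2619 0.11  ] dx strip -0.005058000000000007
jar [0.5864 0.2024 0.11  ] dx strip -0.0052290999999999865
jar [0.5829 0.1467 0.11  ] dx strip -0.003927759999999947
strip now [0.5811 0.0747 0.07  ] [0.5844 0.1121 0.07  ]
case [0.4185 0.1548 0.012 ] [0.4199  0.15175 0.012  ] -3.9548965551056074 0.08119334948134609
case [0.4324  0.28905 0.012  ] [0.43305 0.2887  0.012  ] -21.711078377276902 0.08244883261756955
```

Request:
carry_out(
  motion=[
    {"xyz":[0.005,-0.006,0.01],"angular":[0,0,-8]},
    {"xyz":[0.01,-0.012,0.02],"angular":[0,0,-16]},
    {"xyz":[0.015,-0.02,0.03],"angular":[0,0,-24]},
    {"xyz":[0.02,-0.027,0.04],"angular":[0,0,-32]},
    {"xyz":[0.025,-0.035,0.05],"angular":[0,0,-40]},
    {"xyz":[0.03,-0.042,0.06],"angular":[0,0,-48]},
    {"xyz":[0.035,-0.05,0.08],"angular":[0,0,-56]},
    {"xyz":[0.04,-0.057,0.1],"angular":[0,0,-64]},
    {"xyz":[0.045,-0.065,0.12],"angular":[0,0,-72]},
    {"xyz":[0.05,-0.068,0.14],"angular":[0,0,-80]},
    {"xyz":[0.0505,-0.0685,0.16],"angular":[0,0,-88]},
    {"xyz":[0.0505,-0.0685,0.168],"angular":[0,0,-96]},
  ],
  hand=0.6,
)

```text
clock: 25.2
position: [0.4187, 0.1533, 0.0965]
ee_rot: [-0.008, 1.0, 0.0, -0.002]
ft_force: [-0.5, -0.7, -0.2]
grip_width: 0.6
grasp_force: 0.0
```

Run:
```python
from h import *
print(get_obs()["position"],get_obs()["joint_pos"]); shot("wrist","wrist9",(180,130,480,330),2,gain=1.1); print(rel([.4195,.152,.006],182.5))
```

```text
[0.41869559 0.15331626 0.09653428] [ 0.406747    0.15934096 -0.89826526  2.03167166  0.14395564  1.01736565
  1.02593455]
(array([-0.0013, -0.0012,  0.0901]), array([ 0.04, -0.23, -1.07]), np.float64(-178.57))
```

View pics/wrist9.png

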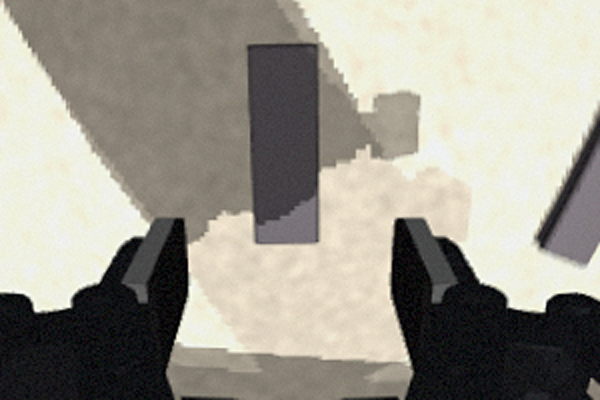

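Run:
```python
from h import *
W=lambda x,y,z:at("wrist9",180+x/2,130+y/2,z)
a,b=W(283,45,.012),W(288,243,.012); c=(a+b)/2; print(a,b,c,W(249,143,.012),W(319,143,.012)); 
print(rel([c[0],c[1],.006],182.5))
```

```text
[0.3767 0.1517 0.012 ] [0.4556 0.1549 0.012 ] [0.41615 0.1533  0.012  ] [0.4143 0.1393 0.012 ] [0.4138 0.1659 0.012 ]
(array([0.002 , 0.0002, 0.0901]), array([ 0.04, -0.23, -1.07]), np.float64(-178.57))
```

Request:
carry_out(
  motion=[
    {"xyz":[0.002,0,0.03],"angular":[0,0,-1]},
    {"xyz":[0.002,0,0.06],"angular":[0,0,-1]},
    {"xyz":[0.002,0,0.08],"angular":[0,0,-1]},
    {"xyz":[0.002,0,0.09],"angular":[0,0,-1]},
    {"xyz":[0.002,0,0.09],"angular":[0,0,-1]},
  ],
)

```text
clock: 25.75
position: [0.4171, 0.1531, 0.0078]
ee_rot: [-0.013, 1.0, 0.0, -0.001]
ft_force: [0.6, -1.1, 0.3]
grip_width: 0.6
grasp_force: 0.0
```

Request:
carry_out(
  motion=[
    {"xyz":[0,0,0],"angular":[0,0,0]},
    {"xyz":[0,0,0],"angular":[0,0,0]},
    {"xyz":[0,0,0],"angular":[0,0,0]},
    {"xyz":[0,0,0],"angular":[0,0,0]},
    {"xyz":[0,0,0],"angular":[0,0,0]},
    {"xyz":[0,0,0],"angular":[0,0,0]},
  ],
  hand=0.1,
)

```text
clock: 26.35
position: [0.4185, 0.1531, 0.0099]
ee_rot: [-0.013, 1.0, 0.0, 0.001]
ft_force: [-1.4, -0.3, 6.6]
grip_width: 0.287
grasp_force: 24.7
```

Request:
carry_out(
  motion=[
    {"xyz":[0,0,-0.04],"angular":[0,0,0]},
    {"xyz":[0,0,-0.08],"angular":[0,0,8]},
    {"xyz":[0,0,-0.12],"angular":[0,0,16]},
    {"xyz":[0,0,-0.16],"angular":[0,0,24]},
    {"xyz":[0,0,-0.2],"angular":[0,0,32]},
    {"xyz":[-0.01,0.03,-0.23],"angular":[0,0,40]},
    {"xyz":[-0.02,0.07,-0.24],"angular":[0,0,48]},
    {"xyz":[-0.03,0.11,-0.24],"angular":[0,0,56]},
    {"xyz":[-0.05,0.15,-0.24],"angular":[0,0,64]},
    {"xyz":[-0.06,0.19,-0.24],"angular":[0,0,72]},
    {"xyz":[-0.08,0.23,-0.24],"angular":[0,0,80]},
    {"xyz":[-0.1,0.27,-0.24],"angular":[0,0,88]},
  ],
)

```text
clock: 27.55
position: [0.5104, 0.4253, 0.2488]
ee_rot: [0.668, 0.744, -0.0, 0.0]
ft_force: [1.2, -0.7, 1.3]
grip_width: 0.283
grasp_force: 24.7
```

Run:
```python
from h import *
o=get_obs();print(o["position"],o["grip_width"],o["grasp_force"]); print(rel([.545,-.25,.125],87.4)); shot("wrist","wrist10")
```

```text
[0.51038939 0.42527502 0.24880918] 0.28302105500500135 24.66433435678482
(array([-0.675 , -0.0385,  0.1242]), array([0.04, 0.03, 8.79]), np.float64(96.19))
```

Request:
carry_out(
  motion=[
    {"xyz":[-0.048,-0.003,0],"angular":[0,0,1]},
    {"xyz":[-0.096,-0.006,0],"angular":[0,0,2]},
    {"xyz":[-0.144,-0.009,0],"angular":[0,0,3]},
    {"xyz":[-0.192,-0.012,0],"angular":[0,0,4]},
    {"xyz":[-0.24,-0.015,0],"angular":[0,0,5]},
    {"xyz":[-0.288,-0.018,0],"angular":[0,0,6]},
    {"xyz":[-0.336,-0.02,0],"angular":[0,0,7]},
    {"xyz":[-0.384,-0.022,0],"angular":[0,0,8]},
    {"xyz":[-0.432,-0.025,0],"angular":[0,0,8.8]},
    {"xyz":[-0.48,-0.028,0],"angular":[0,0,8.8]},
    {"xyz":[-0.528,-0.03,0],"angular":[0,0,8.8]},
    {"xyz":[-0.576,-0.034,0],"angular":[0,0,8.8]},
  ],
)

```text
clock: 28.8
position: [0.5419, -0.1543, 0.2495]
ee_rot: [0.72, 0.693, 0.0, 0.001]
ft_force: [1.3, -0.4, -0.8]
grip_width: 0.289
grasp_force: 24.7
```

Run:
```python
from h import *
o=get_obs();print(o["position"],o["grip_width"],o["grasp_force"]); print(rel([.545,-.25,.125],87.4))
```

```text
[ 0.54190957 -0.15429003  0.24953267] 0.28861463223190503 24.749568700790405
(array([-0.0954,  0.0066,  0.1246]), array([0.07, 0.04, 0.41]), np.float64(87.81))
```

Request:
carry_out(
  motion=[
    {"xyz":[-0.045,0.003,0],"angular":[0,0,0]},
    {"xyz":[-0.09,0.0065,0],"angular":[0,0,0]},
    {"xyz":[-0.0955,0.0065,0.03],"angular":[0,0,0]},
    {"xyz":[-0.0955,0.0065,0.07],"angular":[0,0,0]},
    {"xyz":[-0.0955,0.0065,0.11],"angular":[0,0,0]},
    {"xyz":[-0.0955,0.0065,0.13],"angular":[0,0,0]},
    {"xyz":[-0.0955,0.0065,0.137],"angular":[0,0,0]},
    {"xyz":[-0.0955,0.0065,0.139],"angular":[0,0,0]},
    {"xyz":[-0.0955,0.0065,0.139],"angular":[0,0,0]},
  ],
)

```text
clock: 29.7
position: [0.5457, -0.2481, 0.1112]
ee_rot: [0.72, 0.693, 0.0, 0.001]
ft_force: [0.0, -0.4, 0.9]
grip_width: 0.286
grasp_force: 24.8
```

Request:
carry_out(
  motion=[
    {"xyz":[0,0,0.002],"angular":[0,0,0]},
    {"xyz":[0,0,0.0035],"angular":[0,0,0]},
    {"xyz":[0,0,0.0035],"angular":[0,0,0]},
  ],
)

```text
clock: 30.0
position: [0.5469, -0.2483, 0.1089]
ee_rot: [0.72, 0.694, 0.001, 0.002]
ft_force: [0.0, -0.3, 9.7]
grip_width: 0.287
grasp_force: 26.0
```

Request:
carry_out(
  motion=[
    {"xyz":[0,0,0],"angular":[0,0,0]},
    {"xyz":[0,0,0],"angular":[0,0,0]},
    {"xyz":[0,0,0],"angular":[0,0,0]},
    {"xyz":[0,0,-0.03],"angular":[0,0,0]},
    {"xyz":[0,0,-0.07],"angular":[0,0,0]},
    {"xyz":[0,0,-0.11],"angular":[0,0,0]},
    {"xyz":[0,0,-0.15],"angular":[0,0,-1]},
    {"xyz":[0.04,-0.01,-0.16],"angular":[0,0,-2]},
    {"xyz":[0.08,-0.02,-0.16],"angular":[0,0,-4]},
    {"xyz":[0.12,-0.03,-0.16],"angular":[0,0,-7]},
    {"xyz":[0.16,-0.04,-0.16],"angular":[0,0,-10]},
    {"xyz":[0.2,-0.05,-0.16],"angular":[0,0,-14]},
  ],
  hand=0.55,
)

```text
clock: 31.2
position: [0.502, -0.0446, 0.2663]
ee_rot: [0.63, 0.777, -0.0, 0.0]
ft_force: [1.3, 0.6, 0.9]
grip_width: 0.549
grasp_force: 0.0
```

Run:
```python
from h import *
o=get_obs();print(o["position"]); print(rel([.433,.288,.2],159.5))
```

```text
[ 0.50201658 -0.04459093  0.26629757]
(array([0.3397, 0.0013, 0.0661]), array([-1.000e-02,  3.000e-02, -5.756e+01]), np.float64(101.94))
```

Request:
carry_out(
  motion=[
    {"xyz":[0.04,0,0],"angular":[0,0,-6]},
    {"xyz":[0.08,0,0],"angular":[0,0,-13]},
    {"xyz":[0.12,0,0],"angular":[0,0,-20]},
    {"xyz":[0.16,0,0.01],"angular":[0,0,-27]},
    {"xyz":[0.2,0,0.02],"angular":[0,0,-34]},
    {"xyz":[0.24,0,0.04],"angular":[0,0,-41]},
    {"xyz":[0.28,0,0.06],"angular":[0,0,-48]},
    {"xyz":[0.32,0.001,0.08],"angular":[0,0,-54]},
    {"xyz":[0.3395,0.001,0.11],"angular":[0,0,-57.5]},
    {"xyz":[0.3395,0.001,0.15],"angular":[0,0,-57.5]},
    {"xyz":[0.3395,0.001,0.165],"angular":[0,0,-57.5]},
    {"xyz":[0.3395,0.001,0.165],"angular":[0,0,-57.5]},
  ],
)

```text
clock: 32.4
position: [0.4333, 0.2853, 0.0997]
ee_rot: [0.18, 0.984, -0.001, -0.002]
ft_force: [0.9, 0.5, 1.1]
grip_width: 0.548
grasp_force: 0.0
```

Run:
```python
from h import *
o=get_obs();print(o["position"]); shot("wrist","wrist11"); print(rel([.433,.288,.0075],159.5))
im=np.load("wrist11.npz")["im"].astype(np.uint8); g=cv2.GaussianBlur(im,(5,5),0).max(2)
m=(g<130).astype(np.uint8)
C=[0,0];w=proj("wrist11",[.433,.288,.012]); print(w)
x0,y0=(w-[70,70]).astype(int); sub=im[max(y0,0):y0+140,x0:x0+140]
cv2.imwrite("pics/c11.png",cv2.resize(np.clip(sub*1.2,0,255).astype(np.uint8),None,fx=4,fy=4)); print(x0,max(y0,0))
```

```text
[0.43326182 0.28527614 0.09969865]
(array([0.0018, 0.0016, 0.094 ]), array([-0.04, -0.04, -0.23]), np.float64(159.27))
[326.7 205.1]
256 135
```

View pics/c11.png

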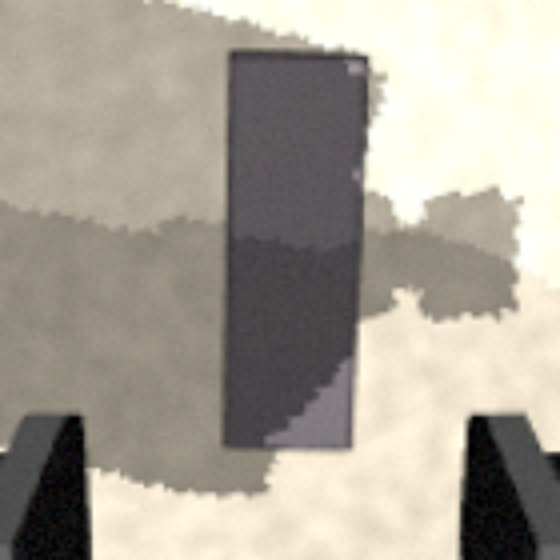

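Case3 fills the crop from (298,53) to (288,447), nearly aligned with the fingers.

Run:
```python
from h import *
W=lambda x,y:at("wrist11",256+x/4,135+y/4,.012)
a,b=W(298,53),W(288,447); c=(a+b)/2; y=np.degrees(np.arctan2(*(a-b)[[1,0]])); print(a,b,c,y)
print(rel([c[0],c[1],.0075],y))
```

```text
[0.3929 0.3061 0.012 ] [0.4662 0.2767 0.012 ] [0.42955 0.2914  0.012  ] 158.1447031281611
(array([0.0062, 0.0035, 0.094 ]), array([-0.04, -0.04,  1.12]), np.float64(159.27))
```

Request:
carry_out(
  motion=[
    {"xyz":[0.006,0.0035,0.03],"angular":[0,0,1]},
    {"xyz":[0.006,0.0035,0.06],"angular":[0,0,1]},
    {"xyz":[0.006,0.0035,0.085],"angular":[0,0,1]},
    {"xyz":[0.006,0.0035,0.094],"angular":[0,0,1]},
    {"xyz":[0.006,0.0035,0.094],"angular":[0,0,1]},
  ],
)

```text
clock: 32.95
position: [0.4305, 0.2916, 0.008]
ee_rot: [0.189, 0.982, 0.0, 0.0]
ft_force: [0.7, -0.1, 1.3]
grip_width: 0.556
grasp_force: 0.0
```

Request:
carry_out(
  motion=[
    {"xyz":[0,0,0],"angular":[0,0,0]},
    {"xyz":[0,0,0],"angular":[0,0,0]},
    {"xyz":[0,0,0],"angular":[0,0,0]},
    {"xyz":[0,0,0],"angular":[0,0,0]},
    {"xyz":[0,0,0],"angular":[0,0,0]},
    {"xyz":[0,0,0],"angular":[0,0,0]},
  ],
  hand=0.1,
)

```text
clock: 33.55
position: [0.431, 0.2923, 0.0092]
ee_rot: [0.188, 0.982, 0.001, 0.001]
ft_force: [-0.8, -1.2, 6.2]
grip_width: 0.293
grasp_force: 24.2
```

Request:
carry_out(
  motion=[
    {"xyz":[0,0,-0.04],"angular":[0,0,0]},
    {"xyz":[0,0,-0.08],"angular":[0,0,8]},
    {"xyz":[0,0,-0.12],"angular":[0,0,16]},
    {"xyz":[0,0,-0.16],"angular":[0,0,24]},
    {"xyz":[0,0,-0.2],"angular":[0,0,32]},
    {"xyz":[0,0,-0.24],"angular":[0,0,40]},
    {"xyz":[0,-0.03,-0.24],"angular":[0,0,48]},
    {"xyz":[0,-0.07,-0.24],"angular":[0,0,56]},
    {"xyz":[0,-0.11,-0.24],"angular":[0,0,64]},
    {"xyz":[0,-0.15,-0.24],"angular":[0,0,70]},
    {"xyz":[0,-0.19,-0.24],"angular":[0,0,70]},
    {"xyz":[0,-0.19,-0.24],"angular":[0,0,70]},
  ],
)

```text
clock: 34.75
position: [0.3585, 0.1114, 0.2481]
ee_rot: [0.719, 0.695, -0.0, 0.002]
ft_force: [-0.3, 0.9, 1.1]
grip_width: 0.289
grasp_force: 24.9
```

Run:
```python
from h import *
o=get_obs();print(o["position"],o["grip_width"]); print(rel([.49,-.245,.25],87.4))
```

```text
[0.35853174 0.11141505 0.24811211] 0.28894234155357923
(array([-0.3516,  0.1438, -0.0007]), array([0.13, 0.14, 0.61]), np.float64(88.01))
```

Request:
carry_out(
  motion=[
    {"xyz":[-0.04,0.016,0],"angular":[0,0,0.5]},
    {"xyz":[-0.08,0.033,0],"angular":[0,0,0.5]},
    {"xyz":[-0.12,0.05,0],"angular":[0,0,0.5]},
    {"xyz":[-0.16,0.066,0],"angular":[0,0,0.5]},
    {"xyz":[-0.2,0.082,0],"angular":[0,0,0.5]},
    {"xyz":[-0.24,0.1,0],"angular":[0,0,0.5]},
    {"xyz":[-0.28,0.115,0],"angular":[0,0,0.5]},
    {"xyz":[-0.32,0.13,0],"angular":[0,0,0.5]},
    {"xyz":[-0.3515,0.141,0],"angular":[0,0,0.5]},
    {"xyz":[-0.3515,0.141,0.03],"angular":[0,0,0.5]},
    {"xyz":[-0.3515,0.141,0.07],"angular":[0,0,0.5]},
    {"xyz":[-0.3515,0.141,0.09],"angular":[0,0,0.5]},
  ],
)

```text
clock: 35.95
position: [0.4897, -0.2394, 0.1552]
ee_rot: [0.72, 0.694, 0.0, -0.001]
ft_force: [0.2, 0.3, -0.1]
grip_width: 0.29
grasp_force: 24.9
```

Run:
```python
from h import *
o=get_obs();print(o["position"],o["grip_width"]); print(rel([.488,-.245,.109],87.4))
```

```text
[ 0.4896898  -0.23941886  0.15520313] 0.2898732533903577
(array([-0.0057, -0.0014,  0.0462]), array([-0.08, -0.09,  0.45]), np.float64(87.85))
```

Request:
carry_out(
  motion=[
    {"xyz":[-0.0055,-0.0015,0.02],"angular":[0,0,0]},
    {"xyz":[-0.0055,-0.0015,0.036],"angular":[0,0,0]},
    {"xyz":[-0.0055,-0.0015,0.044],"angular":[0,0,0]},
    {"xyz":[-0.0055,-0.0015,0.047],"angular":[0,0,0]},
    {"xyz":[-0.0055,-0.0015,0.047],"angular":[0,0,0]},
  ],
)

```text
clock: 36.45
position: [0.489, -0.2455, 0.1109]
ee_rot: [0.72, 0.694, 0.0, 0.0]
ft_force: [-0.5, 0.1, 0.2]
grip_width: 0.286
grasp_force: 24.9
```

Request:
carry_out(
  motion=[
    {"xyz":[0,0,0],"angular":[0,0,0]},
    {"xyz":[0,0,0],"angular":[0,0,0]},
    {"xyz":[0,0,0],"angular":[0,0,0]},
    {"xyz":[0,0,-0.03],"angular":[0,0,0]},
    {"xyz":[0,0,-0.07],"angular":[0,0,0]},
    {"xyz":[0,0,-0.11],"angular":[0,0,0]},
    {"xyz":[0,0,-0.15],"angular":[0,0,0]},
    {"xyz":[0,-0.04,-0.17],"angular":[0,0,0]},
    {"xyz":[0,-0.08,-0.17],"angular":[0,0,0]},
    {"xyz":[0,-0.08,-0.17],"angular":[0,0,0]},
  ],
  hand=0.42,
)

```text
clock: 37.45
position: [0.4051, -0.2436, 0.2816]
ee_rot: [0.722, 0.692, -0.001, 0.001]
ft_force: [0.4, -0.2, -0.0]
grip_width: 0.419
grasp_force: 0.0
```

Run:
```python
from h import *
o=get_obs();print(o["position"]); shot("wrist","wrist12",s=1.25,gain=1.1); print(o["joint_pos"])
```

```text
[ 0.40510615 -0.24360701  0.28158587]
[ 0.7529623  -0.01479605 -0.30410046  1.75336064 -0.00259533  1.4009911
  0.40771062]
```

View pics/wrist12.png

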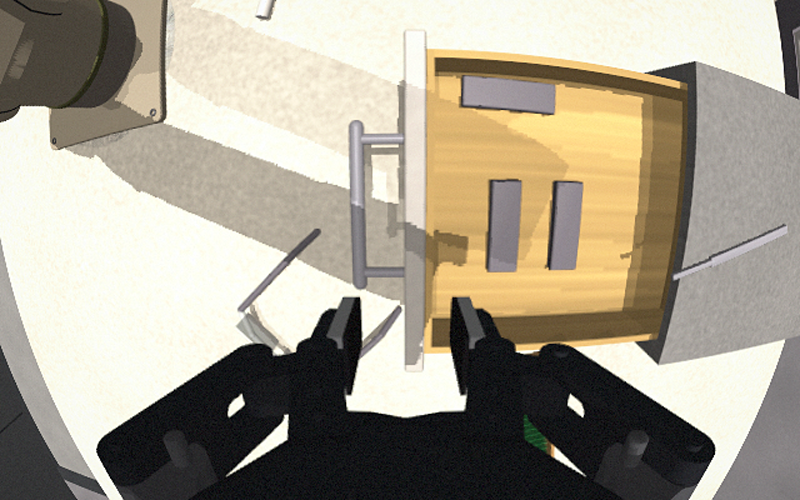

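Run:
```python
from h import *
W=lambda x,y,z:at("wrist12",x/1.25,y/1.25,z)
print([W(*p,.139) for p in[(357,150),(358,205),(360,260)]],"front top",W(415,200,.161))
P=W(358,205,.139); print(rel([P[0],-.215,.126],87.4))
q=[(508,226),(566,226),(508,95)]; print([W(*p,.109) for p in q])
```

```text
[array([ 0.3722, -0.1764,  0.139 ]), array([ 0.3705, -0.2173,  0.139 ]), array([ 0.3691, -0.26  ,  0.139 ])] front top [ 0.4126 -0.2123  0.161 ]
(array([ 0.027 , -0.0378,  0.1552]), array([0.07, 0.11, 0.28]), np.float64(87.68))
[array([ 0.492 , -0.2441,  0.109 ]), array([ 0.5462, -0.2455,  0.109 ]), array([ 0.4931, -0.1339,  0.109 ])]
```

Request:
carry_out(
  motion=[
    {"xyz":[0.027,-0.037,0],"angular":[0,0,0.3]},
    {"xyz":[0.027,-0.037,0.03],"angular":[0,0,0.3]},
    {"xyz":[0.027,-0.037,0.07],"angular":[0,0,0.3]},
    {"xyz":[0.027,-0.037,0.11],"angular":[0,0,0.3]},
    {"xyz":[0.027,-0.037,0.14],"angular":[0,0,0.3]},
    {"xyz":[0.027,-0.037,0.154],"angular":[0,0,0.3]},
    {"xyz":[0.027,-0.037,0.154],"angular":[0,0,0.3]},
  ],
  hand=0.33,
)

```text
clock: 38.2
position: [0.3725, -0.2135, 0.1248]
ee_rot: [0.722, 0.692, -0.0, -0.001]
ft_force: [-0.7, 0.6, 0.1]
grip_width: 0.327
grasp_force: 0.0
```

Request:
carry_out(
  motion=[
    {"xyz":[0,0,0],"angular":[0,0,0]},
    {"xyz":[0,0,0],"angular":[0,0,0]},
    {"xyz":[0,0,0],"angular":[0,0,0]},
    {"xyz":[0,0,0],"angular":[0,0,0]},
  ],
  hand=0,
  grip_force=25,
)

```text
clock: 38.6
position: [0.3732, -0.2142, 0.1269]
ee_rot: [0.722, 0.692, 0.0, 0.001]
ft_force: [2.2, 1.9, -0.1]
grip_width: 0.114
grasp_force: 24.7
```

Request:
carry_out(
  motion=[
    {"xyz":[0,0.01,0],"angular":[0,0,0]},
    {"xyz":[0,0.03,0],"angular":[0,0,0]},
    {"xyz":[0,0.05,0],"angular":[0,0,0]},
    {"xyz":[0,0.07,0],"angular":[0,0,0]},
    {"xyz":[0,0.09,0],"angular":[0,0,0]},
    {"xyz":[0,0.11,0],"angular":[0,0,0]},
    {"xyz":[0,0.13,0],"angular":[0,0,0]},
    {"xyz":[0,0.15,0],"angular":[0,0,0]},
    {"xyz":[0,0.17,0],"angular":[0,0,0]},
    {"xyz":[0,0.185,0],"angular":[0,0,0]},
    {"xyz":[0,0.195,0],"angular":[0,0,0]},
    {"xyz":[0,0.195,0],"angular":[0,0,0]},
  ],
)

```text
clock: 39.8
position: [0.5693, -0.2221, 0.127]
ee_rot: [0.722, 0.692, 0.001, 0.001]
ft_force: [1.1, 4.0, 5.9]
grip_width: 0.115
grasp_force: 25.3
```

Request:
carry_out(
  motion=[
    {"xyz":[0,0.003,0],"angular":[0,0,0]},
    {"xyz":[0,0.006,0],"angular":[0,0,0]},
    {"xyz":[0,0.009,0],"angular":[0,0,0]},
    {"xyz":[0,0.009,0],"angular":[0,0,0]},
  ],
)

```text
clock: 40.2
position: [0.5769, -0.2224, 0.127]
ee_rot: [0.722, 0.692, 0.001, 0.0]
ft_force: [0.9, 3.6, 4.5]
grip_width: 0.118
grasp_force: 25.3
```

Request:
carry_out(
  motion=[
    {"xyz":[0,0.002,0],"angular":[0,0,0]},
    {"xyz":[0,0.004,0],"angular":[0,0,0]},
    {"xyz":[0,0.004,0],"angular":[0,0,0]},
  ],
)

```text
clock: 40.5
position: [0.5808, -0.2225, 0.127]
ee_rot: [0.722, 0.692, 0.001, 0.0]
ft_force: [0.1, 5.5, 5.2]
grip_width: 0.115
grasp_force: 25.3
```

Request:
carry_out(
  motion=[
    {"xyz":[0,0.002,0],"angular":[0,0,0]},
    {"xyz":[0,0.004,0],"angular":[0,0,0]},
    {"xyz":[0,0.004,0],"angular":[0,0,0]},
  ],
)

```text
clock: 40.8
position: [0.5821, -0.2226, 0.1269]
ee_rot: [0.722, 0.692, -0.001, -0.002]
ft_force: [-14.9, 8.2, 16.5]
grip_width: 0.115
grasp_force: 26.5
```

Stopped at x = 0.582 with 15 N, so the drawer is shut. I'll release and rise, then check the drawer and jars from the side by code.

Request:
carry_out(
  motion=[
    {"xyz":[0,0,0],"angular":[0,0,0]},
    {"xyz":[0,-0.003,0],"angular":[0,0,0]},
    {"xyz":[0,-0.003,0],"angular":[0,0,0]},
    {"xyz":[0,-0.003,-0.03],"angular":[0,0,0]},
    {"xyz":[0,-0.003,-0.07],"angular":[0,0,0]},
    {"xyz":[0,-0.003,-0.11],"angular":[0,0,0]},
    {"xyz":[0,-0.03,-0.15],"angular":[0,0,0]},
    {"xyz":[0,-0.07,-0.15],"angular":[0,0,0]},
    {"xyz":[0,-0.11,-0.15],"angular":[0,0,0]},
    {"xyz":[0,-0.11,-0.15],"angular":[0,0,0]},
  ],
  hand=0.33,
)

```text
clock: 41.8
position: [0.4704, -0.2198, 0.2766]
ee_rot: [0.723, 0.69, -0.001, 0.0]
ft_force: [0.1, -1.1, 0.0]
grip_width: 0.329
grasp_force: 0.0
```

Run:
```python
from h import *
o=get_obs();print(o["position"],o["ft_force"])
shot("wrist","wrist13"); shot("scene","scene13"); shot("side","side13")
# bar columns in the wrist image: bright runs along row at handle y
P=[.582,-.2,.139]; print("expected bar px",proj("wrist13",P),"if 10mm out",proj("wrist13",[.572,-.2,.139]))
u,v=proj("wrist13",P).astype(int); im=np.load("wrist13.npz")["im"].astype(int)
print(im[v,u-12:u+40].sum(1)//3)
# jar lids in the scene vs side, difference from clean pictures
for f,b in(("scene13","scene1"),("side13","side1")):
    a=np.load(f+".npz")["im"].astype(np.uint8);c=np.load(b+".npz")["im"].astype(np.uint8)
    m=(cv2.GaussianBlur(cv2.absdiff(a,c),(3,3),0).max(2)>25).astype(np.uint8)
    n,l,st,ce=cv2.connectedComponentsWithStats(m)
    print(f,[(st[i].tolist(),at(f,*ce[i],.09)[:2]) for i in range(1,n) if st[i,4]>20])
```

```text
[ 0.47044691 -0.2198381   0.27660553] [ 0.11403658 -1.12866826  0.02702947]
expected bar px [440.5 166.3] if 10mm out [430.8 166.5]
[ 24  14  19  15  28  74  81  75  83 102 117 137 145 163 182 168 160 155
 130  88  83  87  80  79  81 107 113  93  83  85  84  83  84  82  76  82
  84  85  83  80  81  77  77  84  81  81  80  82  82  79  84  78]
scene13 [([128, 0, 104, 105, 3539], array([-0.3906, -0.7681])), ([166, 0, 131, 211, 7652], array([ 0.0683, -0.2958])), ([309, 31, 11, 9, 54], array([-0.4311, -0.0187])), ([289, 38, 11, 25, 127], array([-0.3411, -0.1195])), ([323, 38, 10, 18, 96], array([-0.3604,  0.049 ])), ([330, 61, 12, 16, 116], array([-0.2024,  0.0864])), ([296, 64, 8, 27, 124], array([-0.1324, -0.094 ])), ([310, 65, 14, 10, 70], array([-0.1921, -0.0093])), ([315, 67, 13, 18, 106], array([-0.1386,  0.0104])), ([351, 176, 9, 18, 128], array([0.4733, 0.1365])), ([382, 179, 12, 18, 128], array([0.4861, 0.2674])), ([226, 207, 20, 2, 29], array([ 0.576 , -0.3381])), ([351, 208, 13, 10, 99], array([0.5993, 0.1381])), ([366, 209, 13, 10, 98], array([0.6044, 0.198 ])), ([381, 210, 13
[... 977 characters left out ...]
 0.5262, -0.1816])), ([559, 182, 27, 73, 689], array([-0.0992, -0.2589])), ([340, 185, 11, 12, 53], array([ 0.571 , -0.0662])), ([527, 220, 10, 16, 70], array([ 0.0015, -0.1786])), ([279, 226, 38, 45, 477], array([0.5863, 0.21  ])), ([541, 235, 16, 8, 79], array([-0.0556, -0.1609])), ([556, 246, 5, 8, 21], array([-0.0881, -0.132 ])), ([540, 262, 22, 16, 178], array([-0.082 , -0.0544])), ([344, 264, 29, 18, 276], array([0.3939, 0.2054])), ([516, 264, 17, 10, 102], array([-0.0168, -0.0211])), ([482, 272, 5, 7, 22], array([0.0778, 0.0516])), ([543, 286, 7, 11, 44], array([-0.0834,  0.03  ])), ([321, 294, 26, 25, 307], array([0.4064, 0.3342])), ([532, 299, 10, 9, 64], array([-0.0731,  0.0778]))]
```

```bash
python3 -c "
from workcell import *
print(hand_in())"
```

```text
the job is handed in; nothing more can be done
None
```

I handed the job in at about 42 s, but no verdict came back: three jars (all I found in the drawer) stand in a row on the strip, all three cases are in the top drawer, and that drawer is pushed to its stop; I also viewed 15 pictures, one over the limit of 14.

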